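Restock the breakfast caddy and walk it to the guests' side

ROBOT

A 7-joint arm with a two-finger parallel gripper is mounted at the origin on the work surface. World frame = base frame: x ahead of the robot, y to its left, z up, the work surface at z = 0. Lengths are in m, angles in rad, forces in N, time in s.
With the tool pointing down it reaches from about 0.4 to 0.85 m from the base axis. Payload 10.4 kg.
Tool frame: the origin (TCP) lies midway between the tips of the shut fingers; the grasp point (between the pads) lies 19 mm behind it; z points along the fingers, y is the line along which they close (so a half turn about z gives the same grasp; the last joint's range is limited). The gripper opens to 87 mm and grips with 3 to 60 N. Pads are 19 mm wide; open, the fingers measure 117 mm over their backs; the gripper's body (75 mm by 190 mm) begins 51 mm behind the grasp point.
Start: joints at [-1.29, 0.332, -0.065, 1.46, 0.022, 1.35, -0.088], TCP at [0.187, 0.596, 0.223] pointing down, gripper open.
Joint ranges: [-2.6, 2.6], [-0.5, 2.12], [-1.47, 1.34], [0.16, 2.42], [-1.27, 4.41], [0.06, 2.06], [-2.6, 2.6]. Speed limits (rad/s): [2.22, 2.22, 2.79, 2.79, 3.14, 3.14, 3.14].

INTERFACE

Orientations are given as a unit quaternion [x, y, z, w].
In Python, from bench import r gives the robot as it stands.
- The arm moves only by the tool arm_command, never from a script. Its argument "moves" is one flat list of numbers, 4 for each row, row after row: the shift along the tool's x, y, z in cm, then the turn about the tool's z in degrees. A call has 1 to 12 rows; each row shifts and turns the commanded pose from where the row before left it, along the tool's axes as they then stand; what a row does not reach is not made up. A row lasts 1/12 s, in which the tool goes at most 41.7 mm and 7.16 degrees, less where a joint would pass 70% of its speed; a pose out of reach is approached as far as the arm can. A call with a gripper value outside its range is refused whole. "fingers" is the opening in per cent of the stroke, from 0 (shut) to 100 (fully open), set as the call begins (left out, the last holds). The fingers move at their own pace and stop on an object; "squeeze" is the grip in N (left out, the last holds). Time passes only in rows, so rows that do not move let the fingers close. It gives the time, the measured TCP pose, the force, the opening and the grip force at its end, in the units of the state.
- r.read_state(): the state, without advancing time (a new reading comes with each control period).
- r.camera(name): name is "side" or "top" or "wrist"; returns the picture (384x512x3 uint8, red, green, blue); there is no depth.
- r.camera_info(name): a dict with "fx", "fy", "cx", "cy" (pixels), "origin" and "attitude" of the camera in the world. Camera axes: x right, y up, looking along -z (the intrinsics and any distortion apply to the point x, -y, -z); pixel columns grow to the right and rows downward; lengths in m; the calibration is good to about 2 mm. A picture is of the moment at which its call begins: read the wrist's pose just before it. camera_info takes no time and is no camera call; for the wrist camera it gives the pose at the moment of the call.
- r.close_job(): hands the job in; it is judged then, once.
The state is a dict: "time": time; "joint_positions": joint angles; "joint_vel": joint speeds; "joint_torque": joint torques, N m; "ee_pos": TCP position; "eef_rot": TCP orientation; "ft_force": force on the tool from outside, world axes, zero at the start; "torque": the same for the moment, N m; "width": finger opening in m; "grip_force": force on a finger pad.
Only numpy, scipy, OpenCV 4.12 (cv2) and the standard library are available. Lean on these libraries where they do the work, as an engineer would, in place of code of your own. Each camera call takes 0.05 s, during which the arm holds its last target. There are 200 camera calls.

TASK

Restock the breakfast caddy: take the empty red-lidded box out of it and drop it off in the grey wash-up tub, then pack every full box (green lids and orange lids) into the caddy, all lying flat on its stone floor side by side. Only when it is fully loaded, walk the heavy caddy forward without lifting it, pushing its two wooden near corner posts in turn and never pushing on the clear pane between them (a sideways nudge on a wooden end wall is fine), into the low rail dock on the guests' side until both far corners are up against the back rail. Leave everything else on the counter where it stands.

Things in the scene. Friction and masses are not known exactly. Their poses are not given: they have to be found in the camera images.
- caddy: Heavy open serving caddy: dark stone base, light oak end walls and corner posts, low clear pane along each long side; 192 (its x) x 242 (y) mm. About 1.8 kg empty, 2.4 kg loaded; slides on the counter, friction about 0.6. Origin: centre of its underside; x points from its near (robot) side to its far (guests') side, y left, z up. End walls (+y, -y) 12 mm thick, top 46 mm above the counter.
- caddy_floor (a point): Centre of the caddy's stone floor, 16 mm above its underside. Clear inside of the floor: 164 (x) x 218 (y) mm. It just holds two L boxes and three oblong boxes in one layer if the Ls are interlocked (one turned half round against the other, together 150 x 100 mm) beside the oblong ones. The corner posts rise to 52 mm, the panes to 40 mm above the counter.
- near_pane: Clear plastic pane in the caddy's near side, 5 mm thick, 172 mm long, between the two near posts, 16 to 40 mm above the counter. Origin: its middle. Its outer face lies 8 mm back from the near faces of the posts; the stone base under it ends flush with the posts. The caddy must not be pushed on it.
- near_left_post (a point): Middle of the near face of the caddy's near left oak corner post (36 mm wide, from 16 to 52 mm above the counter; the point lies 30 mm above the counter). In the caddy's frame at (-96, +103, 30) mm. Push here towards the caddy's +x.
- near_right_post (a point): The same on the near right post: (-96, -103, 30) mm in the caddy's frame.
- far_left_corner (a point): The caddy's far left outer corner, (+96, +121, 30) mm in the caddy's frame.
- far_right_corner (a point): The caddy's far right outer corner, (+96, -121, 30) mm in the caddy's frame.
- dock: Fixed low dark steel rail on three sides, 30 mm high, 8 mm thick, open towards the robot. Origin: at counter height, where the caddy's origin comes to stand, 96 mm before the back rail's inner face; x points to the back rail, y left. Inside width 276 mm; side rails run 60 mm from the back rail towards the robot, then flare out over 28 mm. The caddy starts 12 to 14 cm short, up to 15 degrees askew.
- elbow_a: L-shaped box, white with green lid, 160 g, standing on the counter: a 100 x 100 mm square, 30 mm tall, its quarter towards +x +y missing (limbs 50 mm wide). Origin: underside, centre of that square (the inner corner). On the lid an upright grip rib 46 mm long, 10 thick, 24 tall, centred at (-12, -12) mm, along the diagonal from (-x, +y) to (+x, -y): close on it along the other diagonal.
- elbow_b: L-shaped box, white with green lid, 160 g, standing on the counter: a 100 x 100 mm square, 30 mm tall, its quarter towards +x +y missing (limbs 50 mm wide). Origin: underside, centre of that square (the inner corner). On the lid an upright grip rib 46 mm long, 10 thick, 24 tall, centred at (-12, -12) mm, along the diagonal from (-x, +y) to (+x, -y): close on it along the other diagonal.
- elbow_a_rib (a point): Middle of the grip rib of elbow_a, 42 mm above its underside.
- elbow_b_rib (a point): Middle of the grip rib of elbow_b, 42 mm above its underside.
- bar_a: Oblong box, white with orange lid, 100 g, on the counter: 100 (its x) x 50 (y) mm, 30 mm tall. Origin: centre of its underside. Across the middle of the lid an upright grip rib 40 mm long (along y), 10 mm thick, 24 mm tall (30 to 54 mm above the underside): close on it along the box's x. One to three of these are there; None when absent.
- bar_b: Oblong box, white with orange lid, 100 g, on the counter: 100 (its x) x 50 (y) mm, 30 mm tall. Origin: centre of its underside. Across the middle of the lid an upright grip rib 40 mm long (along y), 10 mm thick, 24 mm tall (30 to 54 mm above the underside): close on it along the box's x. One to three of these are there; None when absent.
- bar_c: Oblong box, white with orange lid, 100 g, on the counter: 100 (its x) x 50 (y) mm, 30 mm tall. Origin: centre of its underside. Across the middle of the lid an upright grip rib 40 mm long (along y), 10 mm thick, 24 mm tall (30 to 54 mm above the underside): close on it along the box's x. One to three of these are there; None when absent.
- empty_box: The empty box: same shape, size and rib as the oblong boxes, red lid, 60 g. Starts on the floor of the caddy.
- tub: Grey plastic wash-up tub, fixed, open at the top, 140 (its x) x 170 (y) mm outside, 42 mm tall, walls and floor 5 mm. Origin: centre of its underside.
- mug: Blue mug, 76 mm wide, 85 mm tall; bystander, origin under its centre.
- sugar_jar: Glass sugar jar with a steel lid, 72 mm wide, 100 mm tall; bystander, origin under its centre.
- stirrer_beaker: Clear beaker 70 mm wide with stirrers, 170 mm tall; bystander, origin under its centre.
- milk_carton: Milk carton 70 x 70 mm, 210 mm tall; bystander, origin under its centre.
- capsule_pack: Flat brown pack of coffee capsules 80 x 140 x 35 mm; bystander, origin under its centre.

How it is judged:
On the way:
1. the red-lidded empty box is out of the caddy and every full box lies flat on the caddy's floor, while the caddy still stands at least 3 cm short of the back rail (x of elbow_a in the frame of caddy between -0.082 and 0.082 m and y of elbow_a in the frame of caddy between -0.109 and 0.109 m and z of elbow_a in the frame of caddy between 0.01 and 0.021 m and angle between each of elbow_a, elbow_b, bar_a, bar_b, bar_c's own z axis and vertical below 0.08 rad and x of elbow_b in the frame of caddy between -0.082 and 0.082 m and y of elbow_b in the frame of caddy between -0.109 and 0.109 m and z of elbow_b in the frame of caddy between 0.01 and 0.021 m and x of bar_a in the frame of caddy between -0.082 and 0.082 m and y of bar_a in the frame of caddy between -0.109 and 0.109 m and z of bar_a in the frame of caddy between 0.01 and 0.021 m and x of bar_b in the frame of caddy between -0.082 and 0.082 m and y of bar_b in the frame of caddy between -0.109 and 0.109 m and z of bar_b in the frame of caddy between 0.01 and 0.021 m and x of bar_c in the frame of caddy between -0.082 and 0.082 m and y of bar_c in the frame of caddy between -0.109 and 0.109 m and z of bar_c in the frame of caddy between 0.01 and 0.021 m and horizontal distance between empty_box and caddy above 0.14 m and x of each of far_left_corner, far_right_corner in the frame of dock below 0.066 m), for 0.3 s.
At the end, for the whole second after the job is handed in: The caddy stands flat and still in the dock, both far corners within 8 mm of the back rail; every full box present lies flat (within 0.08 rad and 5 mm of the floor's height) inside it; the red-lidded box lies in the grey tub (x of elbow_a in the frame of caddy between -0.082 and 0.082 m and y of elbow_a in the frame of caddy between -0.109 and 0.109 m and z of elbow_a in the frame of caddy between 0.01 and 0.021 m and angle between each of elbow_a, elbow_b, bar_a, bar_b, bar_c's own z axis and vertical below 0.08 rad and x of elbow_b in the frame of caddy between -0.082 and 0.082 m and y of elbow_b in the frame of caddy between -0.109 and 0.109 m and z of elbow_b in the frame of caddy between 0.01 and 0.021 m and x of bar_a in the frame of caddy between -0.082 and 0.082 m and y of bar_a in the frame of caddy between -0.109 and 0.109 m and z of bar_a in the frame of caddy between 0.01 and 0.021 m and x of bar_b in the frame of caddy between -0.082 and 0.082 m and y of bar_b in the frame of caddy between -0.109 and 0.109 m and z of bar_b in the frame of caddy between 0.01 and 0.021 m and x of bar_c in the frame of caddy between -0.082 and 0.082 m and y of bar_c in the frame of caddy between -0.109 and 0.109 m and z of bar_c in the frame of caddy between 0.01 and 0.021 m and x of empty_box in the frame of tub between -0.065 and 0.065 m and y of empty_box in the frame of tub between -0.08 and 0.08 m and z of empty_box in the frame of tub below 0.045 m and x of each of far_left_corner, far_right_corner in the frame of dock above 0.088 m and y of caddy in the frame of dock between -0.03 and 0.03 m and angle between caddy's own z axis and vertical below 0.05 rad and linear speed of caddy below 0.02 m/s); the robot touches nothing.
It fails at once if the robot presses on the caddy's clear near pane (more than 3 N) (contact force between any of the fingers, the arm and near_pane above 3 N).
It fails at once if the caddy is lifted or tipped (15 mm or 0.15 rad) (height (world z) of caddy above 0.015 m or angle between caddy's own z axis and vertical above 0.15 rad).
It fails at once if a bystander is moved more than 5 cm (distance of any of mug, sugar_jar, stirrer_beaker, milk_carton, capsule_pack from where it was at the start of the episode above 0.05 m).
Of bar_a, bar_b, bar_c only 1 to 3 are there at a start; the rules pass over those that are not, and their reading is None.
At some moment in a run one of elbow_a, elbow_b, bar_a, bar_b, bar_c, caddy may be knocked a few centimetres aside while the robot is not near it.
Once in a run the grip may slacken for a moment while it holds something.
It also fails if it takes over 208 s, if anything falls off the work surface, if the arm or the gripper's body presses on something with over 40 N, if the wrist force passes 120 N, or if a joint passes its speed limit or range.

## Working session

There is one attempt and no reset: what is moved stays moved. The work goes in short steps, Python scripts to look and compute and a tool call to move; the robot and the scene stay as the last step left them, time stands still between calls to the robot, and variables do not carry over. Pictures are saved under pics/ and viewed, at most 14 in all, crops included, and the job is handed in when it is done.

Besides the shell and the picture viewer there is one more tool, called after "Call:" in YAML: its name, and indented under it one key for each argument. arm_command: Moves the arm, as the interface text tells. Its arguments: {"type":"object","properties":{"moves":{"type":"array"},"fingers":{"type":"number"},"squeeze":{"type":"number"}},"required":["moves"]}

```bash
ls; mkdir -p pics; cat > h.py <<'E'
import numpy as np, cv2
from scipy.spatial.transform import Rotation as R
from bench import r
def info(n):
    i=r.camera_info(n); return i
def att(i):
    a=np.array(i["attitude"],float)
    return a if a.shape==(3,3) else R.from_quat(a).as_matrix()
def ray(i,u,v,z):
    A=att(i);d=A@np.array([(u-i["cx"])/i["fx"],-(v-i["cy"])/i["fy"],-1.]);o=np.array(i["origin"],float)
    return o+d*(z-o[2])/d[2]
def proj(i,p):
    c=att(i).T@(np.array(p,float)-np.array(i["origin"])); return i["cx"]+i["fx"]*c[0]/-c[2], i["cy"]-i["fy"]*c[1]/-c[2]
def snap(n,f=None):
    i=r.camera_info(n); im=np.array(r.camera(n))
    if f: cv2.imwrite("pics/"+f,im[:,:,::-1])
    return i,im
E
python3 - <<'E'
from h import *
for n in ("top","side","wrist"):
    i,im=snap(n,n+"0.png"); print(n,i)
print(r.read_state())
a=[cv2.imread(f"pics/{n}0.png") for n in ("side","wrist")]
cv2.imwrite("pics/sw0.png",cv2.resize(np.hstack(a),(800,300)))
cv2.imwrite("pics/top0b.png",cv2.resize(cv2.imread("pics/top0.png"),(800,600)))
E
```

```text
pics
top {'fx': 404.82870917500566, 'fy': 404.82870917500566, 'cx': 257.17136424782524, 'cy': 190.38444940949404, 'origin': array([0.31011004, 0.01119414, 1.43570601]), 'attitude': array([-0.04573047,  0.06200763,  0.70843772, -0.70155526])}
side {'fx': 467.30829069601043, 'fy': 467.30829069601043, 'cx': 259.7222228007454, 'cy': 195.05564950819425, 'origin': array([ 0.30118259, -1.20682565,  0.98560009]), 'attitude': array([ 0.44331563, -0.04149384, -0.0841335 ,  0.89144325])}
wrist {'fx': 306.1960683149899, 'fy': 306.1960683149899, 'cx': 245.0135324356603, 'cy': 191.29175373230976, 'origin': array([0.12008936, 0.61676765, 0.38407168]), 'attitude': array([-0.10508571, -0.07686839,  0.58705789,  0.79900643])}
{'time': 0.15, 'joint_positions': array([-1.2896092 ,  0.33273474, -0.06471189,  1.46072115,  0.02157804,
        1.34990338, -0.08848269]), 'joint_vel': array([ 0.00119844, -0.00160503, -0.00070225, -0.00379823,  0.00036841,
        0.00097181,  0.00014034]), 'joint_torque': array([ 4.28069061e-04, -6.23618889e+01,  2.43236701e-02, -3.90147364e+01,
       -6.13994244e-02,  3.70435452e-02,  1.13993372e-04]), 'ee_pos': array([0.18686075, 0.59611449, 0.22194472]), 'eef_rot': array([ 1.51290340e-01,  9.88489224e-01, -5.31521570e-04, -7.13204344e-05]), 'ft_force': array([-0.08457115, -0.38987444,  0.05837517]), 'torque': array([-0.02808571, -0.04574779, -0.03961542]), 'grip_force': 0.0, 'width': 0.08685854684304939}
```

View pics/top0b.png

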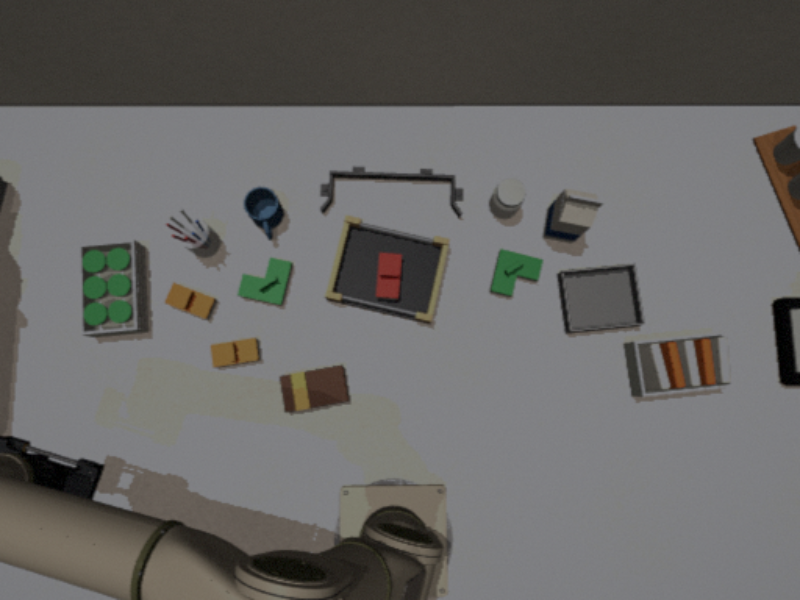

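View pics/sw0.png

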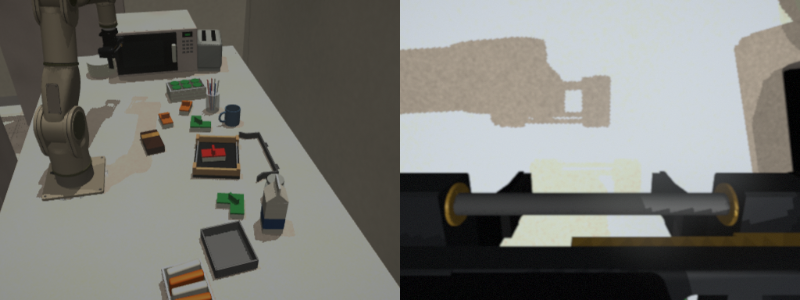

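Top view (800 px scale): caddy at about (390,270), clockwise askew, with the red box inside at (389,277). Green Ls are at (266,283) and (516,271), orange bars at (191,301) and (235,352). The dock back rail is at y≈175 and the tub at (600,298). The trays with round green and long orange items are distractors.

```bash
cat >> h.py <<'E'
def lum(im): return cv2.cvtColor(im,cv2.COLOR_RGB2HSV)
HS={'green':((55,120,50),(80,255,255)),'orange':((8,150,90),(20,255,255)),'red':((0,150,90),(6,255,255)),'oak':((15,50,110),(30,170,255))}
def blobs(im,c,amin=60,k=0):
    m=cv2.inRange(lum(im),*HS[c])
    if c=='red': m|=cv2.inRange(lum(im),(174,150,90),(180,255,255))
    if k: m=cv2.morphologyEx(m,cv2.MORPH_CLOSE,np.ones((k,k)))
    cs,_=cv2.findContours(m,cv2.RETR_EXTERNAL,cv2.CHAIN_APPROX_NONE)
    return [x for x in cs if cv2.contourArea(x)>amin]
def toplane(i,c,z):
    return np.array([ray(i,u,v,z)[:2] for u,v in c.reshape(-1,2)],np.float32)*1000
def rect(p):
    (cx,cy),(w,h),a=cv2.minAreaRect(p.astype(np.float32))
    if w<h: w,h,a=h,w,a+90
    a=(a+90)%180-90
    return cx,cy,w,h,a   # long-axis angle, deg, mm
def ell(p):
    """L pose (inner corner x,y, yaw of its +x axis) from plane contour in mm; moments + deepest hull defect"""
    q=np.round(p*10).astype(np.int32).reshape(-1,1,2)
    m=cv2.moments(q); c=np.array([m['m10'],m['m01']])/m['m00']/10
    th=.5*np.arctan2(2*m['mu11'],m['mu20']-m['mu02'])  # long diagonal
    d=np.array([-np.sin(th),np.cos(th)])
    qs=cv2.approxPolyDP(q,60,True); h=cv2.convexHull(qs,returnPoints=False)
    df=cv2.convexityDefects(qs,h); k=qs[df[df[:,0,3].argmax(),0,2],0]/10
    if (k-c)@d<0: d=-d
    o=c+d*11.8
    return o[0],o[1],(np.degrees(np.arctan2(d[1],d[0]))-45+180)%360-180, k, m['m00']/100
def scan(cam='top',f=None):
    i,im=snap(cam,f)
    for c in blobs(im,'green'):
        p=toplane(i,c,.03); x=ell(p)
        print('L inner %.0f %.0f yaw %.1f  corner %s area %.0f'%(*x[:3],x[3].round(),x[4]), 'hull', np.round(cv2.minEnclosingCircle(p)[1]))
    for n,z in (('orange',.03),('red',.046)):
        for c in blobs(im,n): print(n,np.round(rect(toplane(i,c,z)),1))
    o=blobs(im,'oak',20)
    for c in o: print('oak',np.round(rect(toplane(i,c,.046)),1))
    return i,im
E
python3 - <<'E'
from h import *
i,im=scan()
print(proj(i,(0,0,0)))
g=lum(im)
for u,v in((230,150),(285,185),(340,260),(235,113),(384,190),(355,180)): print(u,v,g[v,u])
print(R.from_quat(r.read_state()['eef_rot']).as_matrix().round(2))
E
```

```text
L inner 510 634 yaw -40.1  corner [501. 634.] area 3306 hull 50.0
L inner 570 639 yaw -40.6  corner [561. 637.] area 3278 hull 50.0
L inner 558 281 yaw 168.5  corner [569. 283.] area 3588 hull 62.0
L inner 577 -282 yaw 166.2  corner [ 579. -285.] area 6051 hull 63.0Traceback (most recent call last):
  File "<stdin>", line 2, in <module>
  File "h.py", line 47, in scan
    p=toplane(i,c,.03); x=ell(p)
                          ~~~^^^
  File "h.py", line 40, in ell
    df=cv2.convexityDefects(qs,h); k=qs[df[df[:,0,3].argmax(),0,2],0]/10
                                           ~~^^^^^^^
TypeError: 'NoneType' object is not subscriptable
```

```bash
sed -i "s/'green':((55,120,50)/'green':((50,100,15)/; s/blobs(im,'green')/blobs(im,'green',200,5)/; s/blobs(im,n)/blobs(im,n,60,3)/; s/'orange':((8,150,90)/'orange':((7,130,50)/" h.py
sed -i "s/p=toplane(i,c,.03); x=ell(p)/p=toplane(i,c,.03)\n        if cv2.contourArea(p)<4500: continue\n        x=ell(p)/; s/    for c in o: print/    for c in (o+([np.vstack(o)] if len(o)>1 else [])): print/" h.py
python3 - <<'E'
from h import *
i,im=scan()
print(proj(i,(0,0,0)))
g=lum(im)
for u,v in((230,150),(285,185),(340,260),(235,113),(384,190),(355,180),(170,186),(172,183),(182,170)): print(u,v,g[v,u])
print(R.from_quat(r.read_state()['eef_rot']).as_matrix().round(2))
# dark things: dock and tub
m=cv2.inRange(g,(0,0,0),(180,255,60))
cs,_=cv2.findContours(m,cv2.RETR_EXTERNAL,cv2.CHAIN_APPROX_NONE)
for c in cs:
    if 100<cv2.contourArea(c)<9000: print('dark',cv2.boundingRect(c),np.round(rect(toplane(i,c,.03)),1))
E
```

```text
L inner 572 286 yaw -14.4  corner [573. 287.] area 6383 hull 66.0
L inner 577 -283 yaw 166.2  corner [ 576. -282.] area 6484 hull 67.0
L inner 560 626 yaw -129.9  corner [525. 597.] area 14504 hull 91.0
orange [ 370.3 -625.4  101.2   35.7    8.3]
orange [ 377.  -699.5  100.1   35.4    4.7]
orange [407.2 348.6  98.3  47.9 -81.1]
orange [523.5 451.   99.7  46.7  68.6]
orange [ 784.6 -914.6  289.2   99.     1.4]
red [575.8   7.1  99.4  47.9  -5.3]
oak [-14.1 480.7  45.2  21.6  89. ]
oak [-24.  668.5 116.5  37.2  73.3]
oak [322.2 201.6  80.   27.6  10.1]
oak [407.5 346.5  98.3  49.1 -81.4]
oak [522.  448.9  97.5  50.5  68.9]
oak [560.1 -92.  175.1  33.6 -15. ]
oak [ 656.4 -111.3   34.6   12.8   78. ]
oak [617.7 109.5 191.1  33.7 -13.7]
oak [ 380.5  349.6 1079.5  446.   -47.8]
(np.float64(252.11281857292002), np.float64(345.211461526899))
230 150 [ 0  0 49]
285 185 [ 30   2 130]
340 260 [110   6 132]
235 113 [170  35  22]
384 190 [ 0  3 89]
355 180 [110   6 131]
170 186 [ 66 132  77]
172 183 [ 62 155  51]
182 170 [ 65 116 112]
[[-0.95  0.3  -0.  ]
 [ 0.3   0.95 -0.  ]
 [-0.   -0.   -1.  ]]
dark (0, 279, 284, 105) [  9.7 389.9 974.2 276.6  79.3]
dark (400, 219, 10, 35) [ 360.8 -533.5  118.2   19.8    5.4]
dark (494, 191, 18, 56) [ 421.3 -886.2  198.2   61.    -6.2]
dark (210, 191, 65, 16) [500.6  30.4 230.2  11.4  76.4]
dark (357, 170, 54, 43) [ 520.2 -469.   177.5  138.2  -84.8]
dark (58, 156, 37, 59) [531.9 571.9 223.9 108.  -22.6]
dark (213, 143, 70, 57) [594.9  10.4 216.4 164.4  76.3]
dark (162, 129, 20, 24) [706.  270.2  71.1  59.1 -54.2]
dark (348, 124, 36, 31) [ 705.5 -413.5  112.3  108.4   75.1]
dark (157, 121, 19, 18) [754.3 304.7  68.5  54.5 -52.7]
dark (206, 109, 90, 30) [774.7  -1.7 320.8 106.2  87.7]
dark (495, 84, 17, 45) [ 835.6 -931.7  169.9   59.7   -6.2]
```

```bash
cat >> h.py <<'E'
def pose():
    s=r.read_state(); M=R.from_quat(s['eef_rot']).as_matrix()
    return np.array(s['ee_pos'])*1000, np.degrees(np.arctan2(M[1,1],M[0,1])), s
def plan(way,start=None,step=38,turn=7):
    """way: (x,y,z mm, tool-y angle deg). prints rows (cm,deg); turning spread over rows of a leg"""
    if start is None:
        p,a,s=pose(); print('at',p.round(1),round(a,1),'t %.1f'%s['time'],'w %.3f g %.1f'%(s['width'],s['grip_force']),'F',np.round(s['ft_force'],1))
    else: p,a=np.array(start[:3],float),start[3]
    rows=[]
    for w in way:
        q=np.array(w[:3],float); da=(w[3]-a+180)%360-180
        n=max(1,int(np.ceil(max(np.linalg.norm(q-p)/step,abs(da)/turn))))
        for k in range(n):
            aa=np.radians(a); y=np.array([np.cos(aa),np.sin(aa)]); x=np.array([-y[1],y[0]])
            d=(q-p)/(n-k); da_=((w[3]-a+180)%360-180)/(n-k)
            row=[round(float(d[:2]@x)/10,1 if n-k>1 else 2),round(float(d[:2]@y)/10,1 if n-k>1 else 2),round(-d[2]/10,2),round(-da_,1)]
            rows.append(row)
            p=p+np.array([*(x*row[0]+y*row[1])*10,-row[2]*10]); a-=row[3]
        rows.append('|')
    out=[];cur=[];
    print(' '.join('|' if w=='|' else ','.join('%g'%(v+0) for v in w)+',' for w in rows), ' n=',sum(w!='|' for w in rows))
E
python3 - <<'E'
from h import *
plan([(560,9,200,-6)])
E
```

```text
at [186.9 596.2 222.2] 72.6 t 0.2 w 0.087 g 0.0 F [ 0.2  0.1 -0.7]
-2.8,-2.4,0.12,4.1, -3,-2.2,0.12,4.1, -3.1,-1.9,0.12,4.1, -3.2,-1.7,0.12,4.1, -3.4,-1.5,0.12,4.1, -3.4,-1.2,0.12,4.1, -3.5,-1,0.12,4.2, -3.6,-0.7,0.11,4.1, -3.6,-0.5,0.12,4.2, -3.7,-0.2,0.11,4.1, -3.7,0.1,0.12,4.2, -3.6,0.3,0.11,4.1, -3.6,0.6,0.12,4.2, -3.6,0.9,0.11,4.1, -3.5,1.1,0.12,4.2, -3.4,1.4,0.11,4.1, -3.3,1.6,0.12,4.2, -3.1,1.8,0.11,4.1, -3.04,2.05,0.12,4.2, |  n= 19
```

Call:
arm_command:
  moves: [-2.8, -2.4, 0.1, 4.1, -3, -2.2, 0.1, 4.1, -3.1, -1.9, 0.1, 4.1, -3.2, -1.7, 0.1, 4.1, -3.4, -1.5, 0.1, 4.1, -3.4, -1.2, 0.1, 4.1, -3.5, -1, 0.1, 4.2, -3.6, -0.7, 0.1, 4.1, -3.6, -0.5, 0.1, 4.2, -3.7, -0.2, 0.1, 4.1]
  fingers: 70

```text
time: 1.08
ee_pos: [0.3835, 0.2853, 0.2126]
eef_rot: [0.491, 0.871, 0.0, -0.0]
ft_force: [0.7, 0.7, -0.3]
width: 0.0608
grip_force: 0.0
```

Call:
arm_command:
  moves: [-3.7, 0.1, 0.1, 4.2, -3.6, 0.3, 0.1, 4.1, -3.6, 0.6, 0.1, 4.2, -3.6, 0.9, 0.1, 4.1, -3.5, 1.1, 0.1, 4.2, -3.4, 1.4, 0.1, 4.1, -3.3, 1.6, 0.1, 4.2, -3.1, 1.8, 0.1, 4.1, -3, 2, 0.1, 4.2, 0, 0, 0, 0, 0, 0, 0, 0]

```text
time: 2.0
ee_pos: [0.5599, 0.0072, 0.2032]
eef_rot: [0.745, 0.668, -0.001, 0.0]
ft_force: [0.7, 0.9, 0.4]
width: 0.0609
grip_force: 0.0
```

```bash
python3 - <<'E'
from h import *
p,a,s=pose(); print(p,a)
i,im=scan('wrist','w1.png'); print(i['origin'])
plan([(576,7,200,-5.3)])
E
```

```text
[559.9108656    7.16656661 203.22564768] -6.243845733713018
orange [ 518.8 -162.1  157.1   16.    -6.3]
orange [ 752.7 -184.2  252.    23.2   -6.3]
orange [ 706.2 -121.    64.6   23.8   76. ]
orange [396.2 -83.3  75.2  26.3  75. ]
orange [354.9 145.6 118.6  59.5  72.1]
red [575.9   3.6 101.3  53.6  -5.8]
oak [ 596.2 -117.    53.9    6.5   -6.3]
oak [394.9 -79.   20.5   5.7  77.2]
oak [ 701.7 -107.1   59.6    8.9  -85.2]
oak [617.4 106.6 194.8  37.4 -13.7]
oak [567.   12.5 318.7 254.3  -8.9]
[0.56764001 0.07658223 0.36538666]
at [559.5   9.1 203.2] -6.1 t 2.0 w 0.061 g 0.0 F [ 0.3  0.7 -0.5]
-0.03,1.66,0.32,-0.8, |  n= 1
```

View pics/w1.png

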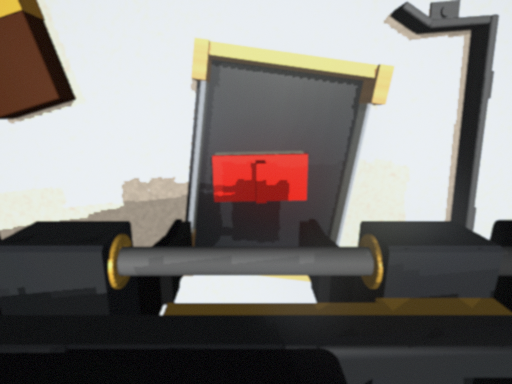

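Wrist view: the red box is at px (260,177) inside the caddy, with its rib across the middle. The left oak wall is at the top and the dock's left arm at the right. Going down on the rib.

Call:
arm_command:
  moves: [-0.2, 1.6, 1.2, -0.8, 0, 0, 3.5, 0, 0, 0, 3.5, 0, 0, 0, 3.5, 0, 0, 0, 2.5, 0, 0, 0, 1.0, 0, 0, 0, 0, 0]

```text
time: 2.63
ee_pos: [0.5734, 0.0072, 0.0495]
eef_rot: [0.738, 0.675, -0.002, -0.001]
ft_force: [0.2, -0.0, 0.1]
width: 0.0607
grip_force: 0.0
```

Call:
arm_command:
  moves: [0, 0, 0, 0, 0, 0, 0, 0, 0, 0, 0, 0, 0, 0, 0, 0, 0, 0, 0, 0, 0, 0, 0, 0]
  fingers: 0
  squeeze: 30

```text
time: 3.13
ee_pos: [0.5755, 0.006, 0.0521]
eef_rot: [0.738, 0.674, 0.0, 0.0]
ft_force: [0.6, 0.6, -0.2]
width: 0.0285
grip_force: 0.0
```

Call:
arm_command:
  moves: [0, 0, -2, 0, 0, 0, -3.5, 0, 0, 0, -3.5, 0, 0, 0, -3.5, 0, 0, 0, -3.5, 0, 0, 0, -3.5, 0, 0, 0, -1, 0]

```text
time: 3.72
ee_pos: [0.577, 0.0056, 0.2624]
eef_rot: [0.739, 0.674, 0.003, 0.002]
ft_force: [0.9, 0.1, 0.6]
width: 0.0004
grip_force: 0.0
```

```bash
python3 - <<'E'
from h import *
plan([(520,-469,250,-84.8),(520,-469,44,-84.8)])
snap('wrist','w2.png')
i,im=snap('top'); g=lum(im)
m=cv2.inRange(g,(0,0,0),(180,255,60))
cs,_=cv2.findContours(m,cv2.RETR_EXTERNAL,cv2.CHAIN_APPROX_NONE)
for c in cs:
    x,y,w,h=cv2.boundingRect(c)
    if x>340 and 160<y<185: print(np.round(rect(toplane(i,c,.042)),1))
E
```

```text
at [577.    5.6 262.4] -5.2 t 3.7 w 0.000 g 0.0 F [0.9 0.1 0.6]
-3.7,-0.1,0.1,6.1, -3.7,0.3,0.09,6.1, -3.6,0.7,0.1,6.1, -3.5,1.1,0.09,6.1, -3.4,1.4,0.1,6.1, -3.2,1.8,0.09,6.1, -3,2.1,0.1,6.1, -2.8,2.4,0.09,6.1, -2.5,2.7,0.1,6.2, -2.2,2.9,0.09,6.1, -1.9,3.2,0.1,6.2, -1.5,3.3,0.09,6.1, -1.16,3.5,0.1,6.2, | 0,0,3.43,0, 0,0,3.43,0, 0,0,3.43,0, 0,0,3.44,0, 0,0,3.43,0, 0,0,3.44,0, |  n= 19
[ 518.5 -465.   176.1  137.1  -84.8]
```

View pics/w2.png

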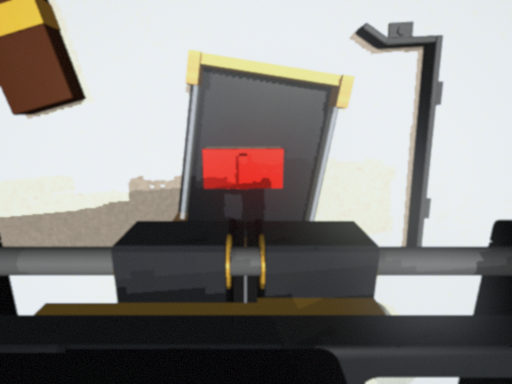

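Fingers closed too slowly (about 60 mm/s) and I lifted before the grip. The red box is still in the caddy, so I'll repeat with a longer close.

Call:
arm_command:
  moves: [0, 0, 3.5, 0, 0, 0, 3.5, 0, 0, 0, 3.5, 0, 0, 0, 3.5, 0, 0, 0, 2, 0, 0, 0, 1, 0, 0, 0, 1, 0, 0, 0, 1, 0, 0, 0, 1, 0, 0, 0, 1.1, 0, 0, 0, 0, 0]
  fingers: 40

```text
time: 4.73
ee_pos: [0.5761, 0.0059, 0.0465]
eef_rot: [0.739, 0.674, 0.001, 0.0]
ft_force: [-0.8, -0.3, 3.0]
width: 0.0347
grip_force: 2.1
```

Call:
arm_command:
  moves: [0, 0, 0, 0, 0, 0, 0, 0, 0, 0, 0, 0, 0, 0, 0, 0, 0, 0, 0, 0, 0, 0, 0, 0, 0, 0, 0, 0, 0, 0, 0, 0]
  fingers: 0
  squeeze: 40

```text
time: 5.4
ee_pos: [0.5761, 0.0061, 0.0465]
eef_rot: [0.738, 0.674, 0.001, 0.0]
ft_force: [-1.9, 0.3, 8.3]
width: 0.0098
grip_force: 41.8
```

Call:
arm_command:
  moves: [0, 0, -2, 0, 0, 0, -3.5, 0, 0, 0, -3.5, 0, 0, 0, -3.5, 0, 0, 0, -3.5, 0, 0, 0, -3.5, 0, 0, 0, -1, 0]

```text
time: 5.98
ee_pos: [0.5773, 0.0057, 0.2562]
eef_rot: [0.739, 0.674, 0.003, 0.002]
ft_force: [1.0, -0.7, -0.2]
width: 0.0102
grip_force: 41.6
```

Gripped (10 mm). Carrying it to the tub.

Call:
arm_command:
  moves: [-3.7, -0.1, 0, 6.1, -3.7, 0.3, 0, 6.1, -3.6, 0.7, 0, 6.1, -3.5, 1.1, 0, 6.1, -3.4, 1.4, 0, 6.1, -3.2, 1.8, 0, 6.1, -3, 2.1, 0, 6.1, -2.8, 2.4, 0, 6.1, -2.5, 2.7, 0, 6.2, -2.2, 2.9, 0, 6.1, -1.9, 3.2, 0, 6.2, -1.5, 3.3, 0, 6.1]

```text
time: 6.98
ee_pos: [0.5229, -0.4338, 0.25]
eef_rot: [0.995, 0.097, 0.0, -0.0]
ft_force: [0.5, 0.9, 0.5]
width: 0.0099
grip_force: 41.6
```

Call:
arm_command:
  moves: [-1.2, 3.4, 0, 6.2, 0, 0, 0, 0, 0, 0, 0, 0]

```text
time: 7.23
ee_pos: [0.516, -0.4706, 0.2493]
eef_rot: [0.999, 0.043, -0.001, 0.0]
ft_force: [-0.2, 0.9, -1.2]
width: 0.0104
grip_force: 41.9
```

```bash
python3 - <<'E'
from h import *
plan([(519,-467,40,-84.8)])
scan('top')
E
```

```text
at [ 516.  -470.6  249.3] -85.1 t 7.2 w 0.010 g 41.9 F [-0.2  0.9 -1.2]
0.1,-0.1,3.49,0, 0,0,3.49,-0.1, 0.1,-0.1,3.49,0, 0,0,3.49,-0.1, 0.1,-0.1,3.48,0, 0.03,-0.03,3.49,-0.1, |  n= 6
L inner 572 286 yaw -14.4  corner [573. 287.] area 6383 hull 66.0
L inner 577 -283 yaw 165.9  corner [ 576. -282.] area 6471 hull 67.0
L inner 560 626 yaw -130.1  corner [525. 597.] area 14517 hull 90.0
orange [ 370.2 -625.6  101.6   35.6    9.9]
orange [ 377.  -698.9   99.8   35.4    4. ]
orange [407.1 348.7  98.3  47.4 -81.5]
orange [523.2 451.4  99.3  46.   68.5]
orange [ 784.6 -914.6  289.2   99.     1.4]
oak [149.6 -18.6  77.9  18.   35.6]
oak [ 320.6 -253.9   23.    19.5  -57.7]
oak [321.2 202.1  81.8  29.5   9.4]
oak [407.5 346.4  98.5  49.5 -81.1]
oak [521.8 448.5  98.4  50.6  68.5]
oak [568.9 -91.5 191.8  37.2 -13.7]
oak [617.6 109.5 191.4  33.7 -13.7]
oak [386.3 103.5 634.1 608.8 -67.9]
```

Call:
arm_command:
  moves: [0.1, -0.1, 3.5, 0, 0, 0, 3.5, 0, 0.1, -0.1, 3.5, 0, 0, 0, 3.5, 0, 0.1, -0.1, 3.5, 0, 0, 0, 2.6, 0, 0, 0, 0.6, 0, 0, 0, 0.2, 0]

```text
time: 7.95
ee_pos: [0.5211, -0.4625, 0.0402]
eef_rot: [0.999, 0.047, -0.001, -0.001]
ft_force: [0.1, -1.0, 0.0]
width: 0.0102
grip_force: 4.0
```

Call:
arm_command:
  moves: [0, 0, 0, 0, 0, 0, 0, 0, 0, 0, 0, 0, 0, 0, 0, 0, 0, 0, 0, 0, 0, 0, -2, 0, 0, 0, -3.5, 0, 0, 0, -3.5, 0, 0, 0, -3.5, 0, 0, 0, -3.5, 0, 0, 0, -2, 0]
  fingers: 45

```text
time: 8.87
ee_pos: [0.5209, -0.4656, 0.2264]
eef_rot: [0.999, 0.045, 0.002, 0.002]
ft_force: [0.3, -0.1, 0.1]
width: 0.0394
grip_force: 0.0
```

```bash
python3 - <<'E'
from h import *
i,im=snap('top'); print('jar',ray(i,325,121.6,.1),'mug',ray(i,168,130,.08),'carton',ray(i,368,135,.21),'beaker',ray(i,125,152,.1))
for c in blobs(im,'red',60,3): print(np.round(rect(toplane(i,c,.035)),1))
plan([(592,-274,200,31)])
E
```

```text
jar [ 0.75295211 -0.25709586  0.1       ] mug [0.73168832 0.28408694 0.08      ] carton [ 0.67208565 -0.36937892  0.21      ] beaker [0.64949551 0.42232214 0.1       ]
[ 525.2 -431.2   43.5   32.1   89.6]
at [ 521.5 -466.5  229.4] -84.8 t 8.9 w 0.039 g 0.0 F [-0.1  0.3  2.1]
0.5,-1.1,0.17,-6.8, 0.6,-1,0.17,-6.8, 0.8,-0.9,0.17,-6.8, 0.9,-0.8,0.17,-6.8, 1,-0.7,0.17,-6.8, 1,-0.6,0.17,-6.8, 1.1,-0.5,0.17,-6.8, 1.2,-0.4,0.17,-6.8, 1.2,-0.2,0.18,-6.8, 1.2,-0.1,0.17,-6.8, 1.2,0.1,0.18,-6.8, 1.2,0.2,0.17,-6.8, 1.2,0.3,0.18,-6.8, 1.1,0.5,0.17,-6.9, 1,0.6,0.18,-6.8, 1,0.7,0.17,-6.9, 0.85,0.83,0.18,-6.8, |  n= 17
```

Call:
arm_command:
  moves: [0.5, -1.1, 0.1, -6.8, 0.6, -1, 0.1, -6.8, 0.8, -0.9, 0.1, -6.8, 0.9, -0.8, 0.1, -6.8, 1, -0.7, 0.1, -6.8, 1, -0.6, 0.1, -6.8, 1.1, -0.5, 0.1, -6.8, 1.2, -0.4, 0.1, -6.8, 1.2, -0.2, 0.1, -6.8, 1.2, -0.1, 0.1, -6.8, 1.2, 0.1, 0.1, -6.8, 1.2, 0.2, 0.1, -6.8]

```text
time: 9.92
ee_pos: [0.5713, -0.3285, 0.2096]
eef_rot: [0.725, 0.689, 0.0, 0.0]
ft_force: [0.2, 0.3, -0.4]
width: 0.0393
grip_force: 0.0
```

Call:
arm_command:
  moves: [1.2, 0.3, 0.2, -6.8, 1.1, 0.5, 0.2, -6.9, 1, 0.6, 0.2, -6.8, 1, 0.7, 0.2, -6.9, 0.8, 0.8, 0.2, -6.8, 0, 0, 0, 0, 0, 0, 0, 0]

```text
time: 10.5
ee_pos: [0.5909, -0.2725, 0.1995]
eef_rot: [0.494, 0.87, 0.0, -0.0]
ft_force: [-1.0, -0.4, -0.1]
width: 0.0395
grip_force: 0.0
```

```bash
python3 - <<'E'
from h import *
p,a,s=pose(); print(p.round(1),a)
scan('wrist','w3.png')
E
```

```text
[ 590.9 -272.5  199.5] 30.832686050721946
L inner 578 -286 yaw 163.8  corner [ 577. -288.] area 7016 hull 69.0
orange [ 719.7 -389.7  421.    22.9   30.8]
orange [ 743.6 -315.4   52.9   17.1  -69.1]
orange [ 556.1 -417.    73.1   18.6  -64.5]
oak [ 731.6 -303.2   34.     4.6  -54.8]
oak [ 604.9 -104.2  118.9   39.4   -9.9]
oak [ 677.1 -180.   288.6   95.7  -47.3]
```

View pics/w3.png

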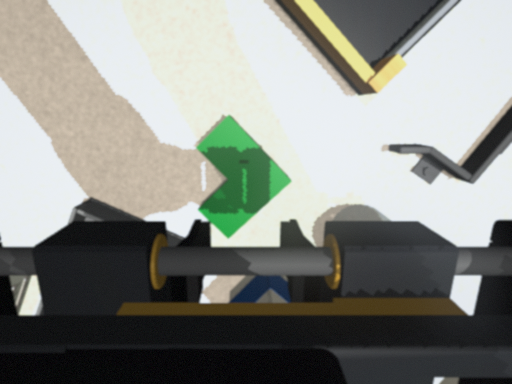

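Wrist view: the green L is at px (245,177), with its rib upright at column 244, midway between the fingers. Going down.

Call:
arm_command:
  moves: [-0.2, 0, 3.5, 0, 0, 0, 3.5, 0, 0, 0, 3.5, 0, 0, 0, 3.5, 0, 0, 0, 1.8, 0, 0, 0, 0.5, 0, 0, 0, 0, 0]

```text
time: 11.13
ee_pos: [0.5908, -0.2752, 0.0355]
eef_rot: [0.494, 0.869, -0.001, -0.001]
ft_force: [0.1, 0.2, 0.1]
width: 0.0388
grip_force: 0.0
```

Call:
arm_command:
  moves: [0, 0, 0, 0, 0, 0, 0, 0, 0, 0, 0, 0, 0, 0, 0, 0, 0, 0, 0, 0, 0, 0, 0, 0, 0, 0, 0, 0, 0, 0, 0, 0, 0, 0, 0, 0]
  fingers: 0
  squeeze: 50

```text
time: 11.88
ee_pos: [0.5922, -0.2746, 0.0372]
eef_rot: [0.493, 0.87, 0.0, 0.0]
ft_force: [-1.3, 0.5, 5.5]
width: 0.0097
grip_force: 50.0
```

Call:
arm_command:
  moves: [0, 0, -2, 0, 0, 0, -3.5, 0, 0, 0, -3.5, 0, 0, 0, -3.5, 0, 0, 0, -3.5, 0, 0, 0, -1, 0, 0, 0, 0, 0]

```text
time: 12.47
ee_pos: [0.5933, -0.2751, 0.2098]
eef_rot: [0.492, 0.87, 0.001, 0.003]
ft_force: [-0.3, 1.0, -1.5]
width: 0.0091
grip_force: 50.0
```

```bash
python3 - <<'E'
from h import *
p,a,s=pose(); print(p.round(1),a,s['width'],s['grip_force'])
i,im=snap('wrist','w4.png')
# held L: plane at underside+30
for c in blobs(im,'green',200,5):
  for z in (p[2]-3,):
    t=toplane(i,c,z/1000); 
    if cv2.contourArea(t)>4500: print(ell(t))
E
```

```text
[ 593.3 -275.1  209.8] 30.99423059682675 0.009097064657210765 49.98650014400482
```

```bash
cat >> h.py <<'E'
def c2w(x,y,cad):
    a=np.radians(cad[2]); return cad[0]+np.cos(a)*x-np.sin(a)*y, cad[1]+np.sin(a)*x+np.cos(a)*y
def w2c(x,y,cad):
    a=np.radians(cad[2]); dx,dy=x-cad[0],y-cad[1]; return np.cos(a)*dx+np.sin(a)*dy, -np.sin(a)*dx+np.cos(a)*dy
E
python3 - <<'E'
from h import *
cad=(593.2,9,-13.65)
x,y=c2w(39.5,-39,cad); print(x,y)
plan([(x,y,200,31.35)])
E
```

```text
622.3807209387941 -38.22007544987867
at [ 592.3 -274.4  206.9] 31.0 t 12.5 w 0.010 g 50.0 F [ 0.6 -0.4 -3.8]
2.7,2.1,0.1,-0.1, 2.7,2.1,0.1,0, 2.7,2.1,0.1,-0.1, 2.6,2.1,0.1,0, 2.7,2.1,0.1,-0.1, 2.6,2.1,0.1,0, 2.66,2.2,0.09,-0.1, |  n= 7
```

Call:
arm_command:
  moves: [2.7, 2.1, 0.1, -0.1, 2.7, 2.1, 0.1, 0, 2.7, 2.1, 0.1, -0.1, 2.6, 2.1, 0.1, 0, 2.7, 2.1, 0.1, -0.1, 2.6, 2.1, 0.1, 0, 2.7, 2.2, 0.1, 0, 0, 0, 0, 0, 0, 0, 0, 0]

```text
time: 13.27
ee_pos: [0.6209, -0.0344, 0.1964]
eef_rot: [0.488, 0.873, -0.001, -0.002]
ft_force: [0.7, -0.9, -1.3]
width: 0.0096
grip_force: 50.0
```

```bash
python3 - <<'E'
from h import *
P=np.mean([pose()[0] for _ in range(1)],0)
plan([(622.4,-38.2,200,31.35)])
i,im=snap('wrist','w5.png')
for c in blobs(im,'oak',60): print(np.round(rect(toplane(i,c,.046)),1))
for c in blobs(im,'green',60): print('g',cv2.boundingRect(c))
scan('top')
E
```

```text
at [620.9 -34.4 196.4] 31.6 t 13.3 w 0.010 g 50.0 F [ 0.7 -0.9 -1.3]
-0.4,-0.07,-0.36,0.2, |  n= 1
[532.8 -81.4 124.   47.  -12.3]
[636.9 101.6 153.5  37.5 -12.8]
g (233, 275, 25, 28)
g (154, 114, 164, 133)
L inner 572 286 yaw -14.4  corner [573. 287.] area 6383 hull 66.0
L inner 560 626 yaw -129.9  corner [525. 597.] area 14504 hull 90.0
orange [ 370.3 -626.   101.3   34.3    9. ]
orange [ 376.5 -699.7  101.9   35.4    4.9]
orange [407.3 348.2  99.1  47.9 -81.1]
orange [523.6 451.3  99.5  46.6  69. ]
orange [ 784.6 -914.6  289.2   99.     1.4]
red [ 518.4 -455.5   97.5   48.2  -84.2]
oak [321.2 201.9  81.8  29.1   9.6]
oak [407.5 346.5  98.3  49.1 -81.4]
oak [521.9 448.7  98.   50.5  68.9]
oak [617.6 109.5 191.4  33.7 -13.7]
oak [540.9 302.4 445.8 368.8 -16.1]
```

View pics/w5.png

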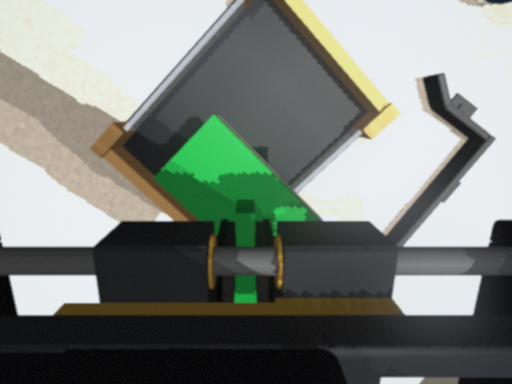

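Wrist view: the held L covers the caddy's near-right part, with its apex at px (212,115). The caddy posts are at (108,138) and (380,122). I'll check the in-hand offset from the apex.

```bash
python3 - <<'E'
from h import *
p,a,s=pose(); i=r.camera_info('wrist')
y=np.array([np.cos(np.radians(a)),np.sin(np.radians(a))]);x=np.array([-y[1],y[0]])
im=cv2.imread('pics/w5.png')[:,:,::-1].copy()
c=max(blobs(im,'green',60),key=cv2.contourArea).reshape(-1,2); t=c[c[:,1].argmin()]
print(t)
q=ray(i,*t,(p[2]-5)/1000)[:2]*1000-p[:2]; print('apex tool x,y',q@x,q@y,'expect 70.7 -17')
# edge directions
for sel in (c[(c[:,0]<t[0]-4)&(c[:,0]>165)&(c[:,1]<180)], c[(c[:,0]>t[0]+4)&(c[:,0]<290)&(c[:,1]<200)]):
    e=np.array([ray(i,*u,(p[2]-5)/1000)[:2] for u in sel],np.float32); v=cv2.fitLine(e,cv2.DIST_HUBER,0,.01,.01)[:2,0]; print('edge dir',np.degrees(np.arctan2(v[1],v[0]))%180, 'rel tool', (np.degrees(np.arctan2(v[1],v[0]))-a)%90)
E
```

```text
[213 114]
apex tool x,y 67.46050116546338 -16.98428739107184 expect 70.7 -17
edge dir 74.65956 rel tool 43.38779572550372
edge dir 166.43863 rel tool 45.166871348062315
```

Call:
arm_command:
  moves: [-0.2, 0, 3.5, 0.3, 0, 0, 3.5, 0, 0, 0, 3.5, 0, 0, 0, 2, 0, 0, 0, 1, 0, 0, 0, 0.4, 0, 0, 0, 0.3, 0, 0, 0, 0, 0]

```text
time: 14.03
ee_pos: [0.6235, -0.0401, 0.0583]
eef_rot: [0.493, 0.87, 0.0, 0.001]
ft_force: [-0.4, -0.3, -0.4]
width: 0.0092
grip_force: 50.0
```

Call:
arm_command:
  moves: [0, 0, 0.2, 0, 0, 0, 0.2, 0, 0, 0, 0, 0]

```text
time: 14.28
ee_pos: [0.6232, -0.0394, 0.054]
eef_rot: [0.492, 0.87, 0.0, 0.0]
ft_force: [-0.3, -0.3, -1.4]
width: 0.0094
grip_force: 50.0
```

```bash
python3 - <<'E'
from h import *
plan([(621.4,-36.5,52,31.35)])
E
```

```text
at [623.2 -39.4  54. ] 31.0 t 14.3 w 0.009 g 50.0 F [-0.3 -0.3 -1.4]
0.34,-0.01,0.2,-0.3, |  n= 1
```

Call:
arm_command:
  moves: [0.2, 0, 0.1, -0.3, 0, 0, 0.1, 0, 0, 0, 0, 0]

```text
time: 14.53
ee_pos: [0.6224, -0.038, 0.0531]
eef_rot: [0.49, 0.872, 0.0, 0.001]
ft_force: [-3.8, -0.7, 10.6]
width: 0.0097
grip_force: 50.0
```

Call:
arm_command:
  moves: [0, 0, 0, 0, 0, 0, 0, 0, 0, 0, 0, 0, 0, 0, 0, 0, 0, 0, 0, 0, 0, 0, -1, 0, 0, 0, -3, 0, 0, 0, -3.5, 0, 0, 0, -3.5, 0, 0, 0, -3.5, 0]
  fingers: 45

```text
time: 15.37
ee_pos: [0.6216, -0.0379, 0.1989]
eef_rot: [0.49, 0.872, 0.0, 0.0]
ft_force: [0.8, -0.1, -0.6]
width: 0.0391
grip_force: 0.0
```

```bash
python3 - <<'E'
from h import *
plan([(584,270,230,211-180)])
plan([(584,278,230,31)])
E
```

```text
at [621.6 -37.9 198.9] 31.3 t 15.4 w 0.039 g 0.0 F [ 0.8 -0.1 -0.6]
3.1,1.4,-0.35,0, 3.1,1.4,-0.34,0, 3.2,1.4,-0.35,0, 3.1,1.4,-0.34,0, 3.2,1.4,-0.35,0.1, 3.1,1.4,-0.34,0, 3.2,1.5,-0.35,0.1, 3.1,1.4,-0.34,0, 3.18,1.44,-0.35,0.1, |  n= 9
at [621.6 -37.9 198.9] 31.3 t 15.4 w 0.039 g 0.0 F [ 0.8 -0.1 -0.6]
3.2,1.5,-0.35,0, 3.2,1.5,-0.34,0, 3.2,1.5,-0.35,0, 3.2,1.4,-0.34,0, 3.2,1.5,-0.35,0.1, 3.2,1.4,-0.34,0, 3.3,1.5,-0.35,0.1, 3.2,1.4,-0.34,0, 3.27,1.46,-0.35,0.1, |  n= 9
```

```bash
python3 - <<'E'
from h import *
plan([(557.4,277.3,200,30.6)])
E
```

```text
at [621.6 -37.9 198.9] 31.3 t 15.4 w 0.039 g 0.0 F [ 0.8 -0.1 -0.6]
3.4,1.2,-0.01,0.1, 3.4,1.2,-0.01,0.1, 3.4,1.2,-0.01,0.1, 3.4,1.2,-0.01,0.1, 3.3,1.2,-0.01,0.1, 3.4,1.2,-0.01,0, 3.3,1.2,-0.02,0.1, 3.4,1.1,-0.01,0, 3.34,1.2,-0.02,0.1, |  n= 9
```

Call:
arm_command:
  moves: [3.4, 1.2, 0, 0.1, 3.4, 1.2, 0, 0.1, 3.4, 1.2, 0, 0.1, 3.4, 1.2, 0, 0.1, 3.3, 1.2, 0, 0.1, 3.4, 1.2, 0, 0, 3.3, 1.2, 0, 0.1, 3.4, 1.1, 0, 0, 3.3, 1.2, 0, 0.1, 0, 0, 0, 0, 0, 0, 0, 0]

```text
time: 16.28
ee_pos: [0.5568, 0.2798, 0.1969]
eef_rot: [0.494, 0.87, 0.0, -0.0]
ft_force: [0.1, -0.8, -0.2]
width: 0.0395
grip_force: 0.0
```

```bash
cat > chk.py <<'E'
from h import *
def mid(P): return P
def cadd(i,im):
    w=[]
    for c in blobs(im,'oak',60):
        q=rect(toplane(i,c,.046))
        if 185<q[2]<198 and 25<q[3]<45: w.append(q)
    w.sort(key=lambda q:-q[1])
    if len(w)==2:
        d=np.array(w[0][:2])-w[1][:2]; yaw=np.degrees(np.arctan2(-d[0],d[1]))
        return ((w[0][0]+w[1][0])/2,(w[0][1]+w[1][1])/2,yaw)
    return w
E
python3 - <<'E'
from chk import *
p,a,s=pose(); print(p.round(1),a)
scan('wrist','w6.png')
print('top'); i,im=snap('top','t6.png')
cad=cadd(i,im); print('caddy',cad)
for c in blobs(im,'green',200,5):
    for z in (.03,.046):
        t=toplane(i,c,z); 
        if 4500<cv2.contourArea(t)<9000:
            e=ell(t); print(z,np.round(e[:3],1),e[4], np.round(w2c(e[0],e[1],cad),1) if len(cad)==3 else '')
cv2.imwrite('pics/t6c.png',cv2.resize(cv2.imread('pics/t6.png')[110:240,140:340],(800,520),interpolation=cv2.INTER_CUBIC))
E
```

```text
[556.8 279.8 196.9] 30.85111060424491
L inner 573 285 yaw -12.5  corner [573. 288.] area 7054 hull 68.0
orange [683.5 175.  427.9  42.   30.8]
orange [706.2 240.1  60.   15.3 -64.8]
orange [521.1 136.6  72.4  19.  -63. ]
orange [351.4 178.7 145.3  71.1 -70.7]
orange [523.6 447.5  95.4  49.6  68.4]
orange [406.5 346.8  99.2  55.8 -81.3]
oak [589.6 129.2  10.7   9.  -19. ]
oak [519.1 139.3  15.1   3.4 -63.6]
oak [696.3 248.4  58.9   7.9 -54.9]
oak [395.  315.7  38.9   4.6 -75.2]
oak [522.7 438.9  86.   48.2  68.4]
oak [387.5 356.   31.2   4.9  85.6]
oak [542.9 283.4 316.4 229.6 -57.5]
top
caddy (593.2535095214844, 9.051372528076172, np.float64(-13.605985709598539))
0.03 [611.6 -47.7 165. ] 7145.07 [ 31.2 -50.8]
0.046 [608.1 -47.1 165.1] 6982.41 [ 27.6 -51. ]
```

View pics/t6c.png

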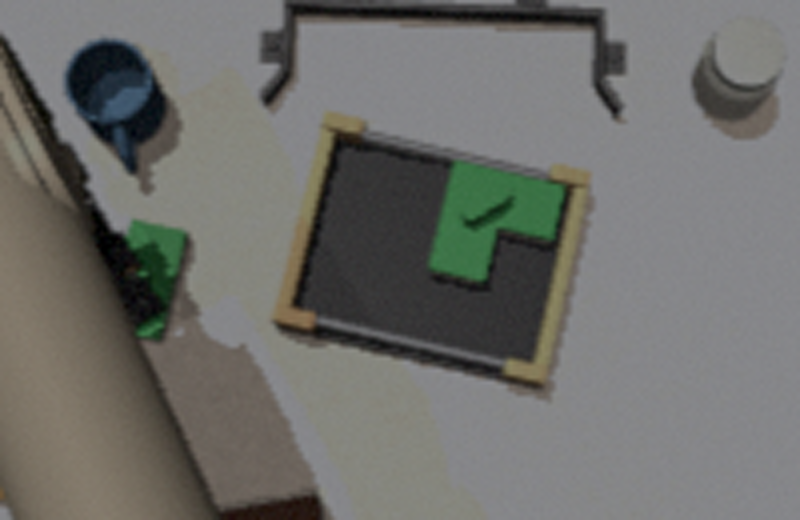

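Crop: the first L lies flat in the caddy's far right, where intended (27.6,-51 in its frame), with its notch towards the near-right corner. Fetching the second L.

Call:
arm_command:
  moves: [-0.2, 0, 3.5, 0, 0, 0, 3.5, 0, 0, 0, 3.5, 0, 0, 0, 3.5, 0, 0, 0, 1.6, 0, 0, 0, 0.4, 0, 0, 0, 0, 0]

```text
time: 16.97
ee_pos: [0.559, 0.2737, 0.036]
eef_rot: [0.496, 0.868, -0.001, -0.0]
ft_force: [-0.1, 0.3, 0.5]
width: 0.039
grip_force: 0.0
```

Call:
arm_command:
  moves: [0, 0, 0, 0, 0, 0, 0, 0, 0, 0, 0, 0, 0, 0, 0, 0, 0, 0, 0, 0, 0, 0, 0, 0, 0, 0, 0, 0, 0, 0, 0, 0, 0, 0, 0, 0]
  fingers: 0
  squeeze: 50

```text
time: 17.72
ee_pos: [0.5591, 0.2757, 0.0372]
eef_rot: [0.495, 0.869, 0.0, 0.0]
ft_force: [-1.2, -0.5, 6.2]
width: 0.0097
grip_force: 49.9
```

Call:
arm_command:
  moves: [0, 0, -2, 0, 0, 0, -3.5, 0, 0, 0, -3.5, 0, 0, 0, -3.5, 0, 0, 0, -3.5, 0, 0, 0, -1, 0, 0, 0, 0, 0]

```text
time: 18.3
ee_pos: [0.5602, 0.276, 0.2097]
eef_rot: [0.496, 0.869, 0.002, 0.001]
ft_force: [0.6, -0.3, -3.4]
width: 0.0096
grip_force: 49.9
```

```bash
python3 - <<'E'
from h import *
cad=(593.2,9,-13.6)
x,y=c2w(-27.5-12,-55-12,cad); print(x,y)
plan([(x,y,200,31.4)])
p,a,s=pose(); i,im=snap('wrist','w7.png')
for c in blobs(im,'green',100):
    c=c.reshape(-1,2); t=c[c[:,1].argmin()]; print(t,cv2.contourArea(c))
    y=np.array([np.cos(np.radians(a)),np.sin(np.radians(a))]);x=np.array([-y[1],y[0]])
    q=ray(i,*t,(p[2]-5)/1000)[:2]*1000-p[:2]; print('apex',q@x,q@y,'expect 70.7 17')
E
```

```text
539.0530188992739 -46.8332735712103
at [560.2 276.  209.7] 30.6 t 18.3 w 0.010 g 49.9 F [ 0.6 -0.3 -3.4]
-3,-2,0.11,-0.1, -3,-2,0.11,-0.1, -3,-2,0.11,-0.1, -2.9,-2.1,0.11,-0.1, -2.9,-2.1,0.11,-0.1, -3,-2.1,0.11,-0.1, -2.9,-2,0.1,-0.1, -2.9,-2.1,0.11,-0.1, -2.99,-2.03,0.1,0, |  n= 9
[236 275] 604.5
apex -27.65402809175233 -5.400643078497435 expect 70.7 17
[275 110] 10557.5
apex 69.548666889582 15.913134940984444 expect 70.7 17
```

Call:
arm_command:
  moves: [-3, -2, 0.1, -0.1, -3, -2, 0.1, -0.1, -3, -2, 0.1, -0.1, -2.9, -2.1, 0.1, -0.1, -2.9, -2.1, 0.1, -0.1, -3, -2.1, 0.1, -0.1, -2.9, -2, 0.1, -0.1, -2.9, -2.1, 0.1, -0.1, -3, -2, 0.1, 0, 0, 0, 0, 0, 0, 0, 0, 0]

```text
time: 19.27
ee_pos: [0.5366, -0.0498, 0.1952]
eef_rot: [0.491, 0.871, -0.001, -0.001]
ft_force: [-0.6, 1.1, -1.9]
width: 0.0095
grip_force: 49.9
```

Call:
arm_command:
  moves: [0, 0, 0, 0]

```text
time: 19.35
ee_pos: [0.5372, -0.0468, 0.1956]
eef_rot: [0.489, 0.872, -0.001, -0.001]
ft_force: [0.6, 0.6, -1.0]
width: 0.0099
grip_force: 49.9
```

```bash
python3 - <<'E'
from h import *
plan([(539,-46.8,70,31.4)])
E
```

```text
at [537.2 -46.8 195.6] 31.4 t 19.4 w 0.010 g 49.9 F [ 0.6  0.6 -1. ]
0,0,3.14,0, 0,0.1,3.14,0, 0,0,3.14,0, -0.09,0.05,3.14,0, |  n= 4
```

Call:
arm_command:
  moves: [0, 0.2, 3.5, 0, 0, 0, 3.5, 0, 0, 0, 3.5, 0, 0, 0, 1, 0, 0, 0, 0, 0]

```text
time: 19.77
ee_pos: [0.5375, -0.045, 0.0794]
eef_rot: [0.489, 0.873, -0.002, -0.003]
ft_force: [-0.2, 0.5, -1.4]
width: 0.0099
grip_force: 50.0
```

Call:
arm_command:
  moves: [0, 0, 0, 0]

```text
time: 19.85
ee_pos: [0.5401, -0.0456, 0.083]
eef_rot: [0.489, 0.872, -0.0, -0.0]
ft_force: [1.0, 0.3, -1.3]
width: 0.0095
grip_force: 50.0
```

Call:
arm_command:
  moves: [-0.1, 0, 1, 0, 0, 0, 1, 0, 0, 0, 0.4, 0, 0, 0, 0.2, 0, 0, 0, 0.2, 0, 0, 0, 0, 0]

```text
time: 20.35
ee_pos: [0.5403, -0.0472, 0.0544]
eef_rot: [0.489, 0.872, -0.0, -0.0]
ft_force: [-0.9, -0.2, -2.1]
width: 0.0095
grip_force: 50.0
```

```bash
python3 - <<'E'
from h import *
plan([(539,-46.8,52,31.4)])
E
```

```text
at [540.3 -47.2  54.4] 31.4 t 20.4 w 0.010 g 50.0 F [-0.9 -0.2 -2.1]
0.1,-0.09,0.24,0, |  n= 1
```

Down, release and rise. Then look from above while going towards the bars.

Call:
arm_command:
  moves: [0, 0, 0.2, 0, 0, 0, 0.1, 0, 0, 0, 0, 0]

```text
time: 20.6
ee_pos: [0.541, -0.0472, 0.053]
eef_rot: [0.49, 0.872, 0.001, 0.0]
ft_force: [-4.4, -0.0, 13.4]
width: 0.0099
grip_force: 50.0
```

Call:
arm_command:
  moves: [0, 0, 0, 0, 0, 0, 0, 0, 0, 0, 0, 0, 0, 0, 0, 0, 0, 0, 0, 0, 0, 0, -1, 0, 0, 0, -3, 0, 0, 0, -3.5, 0, 0, 0, -3.5, 0, 0, 0, -3.5, 0]
  fingers: 45

```text
time: 21.43
ee_pos: [0.54, -0.0475, 0.1989]
eef_rot: [0.49, 0.872, 0.0, 0.0]
ft_force: [0.7, -0.3, -0.5]
width: 0.039
grip_force: 0.0
```

```bash
python3 - <<'E'
from h import *
plan([(523.3,450,200,68.8)])
E
```

```text
at [540.  -47.5 198.9] 31.4 t 21.4 w 0.039 g 0.0 F [ 0.7 -0.3 -0.5]
3.1,1.7,-0.01,-2.7, 3,1.9,-0.01,-2.7, 2.9,2,-0.01,-2.7, 2.8,2.2,-0.01,-2.7, 2.7,2.3,-0.01,-2.7, 2.6,2.4,-0.01,-2.7, 2.5,2.5,-0.01,-2.7, 2.4,2.7,-0.01,-2.6, 2.2,2.8,-0.01,-2.7, 2.1,2.9,0,-2.6, 2,3,-0.01,-2.7, 1.8,3,0,-2.6, 1.7,3.1,-0.01,-2.7, 1.58,3.22,0,-2.6, |  n= 14
```

Call:
arm_command:
  moves: [3.1, 1.7, 0, -2.7, 3, 1.9, 0, -2.7, 2.9, 2, 0, -2.7, 2.8, 2.2, 0, -2.7, 2.7, 2.3, 0, -2.7, 2.6, 2.4, 0, -2.7, 2.5, 2.5, 0, -2.7, 2.4, 2.7, 0, -2.6, 2.2, 2.8, 0, -2.7, 2.1, 2.9, 0, -2.6, 2, 3, 0, -2.7, 1.8, 3, 0, -2.6]

```text
time: 22.43
ee_pos: [0.5259, 0.3809, 0.1974]
eef_rot: [0.228, 0.974, 0.0, 0.0]
ft_force: [0.2, -0.1, 0.2]
width: 0.0393
grip_force: 0.0
```

Call:
arm_command:
  moves: [1.7, 3.1, 0, -2.7, 1.6, 3.2, 0, -2.6, 0, 0, 0, 0, 0, 0, 0, 0]

```text
time: 22.77
ee_pos: [0.5218, 0.4524, 0.1963]
eef_rot: [0.182, 0.983, -0.0, -0.0]
ft_force: [0.5, -1.1, -0.6]
width: 0.039
grip_force: 0.0
```

```bash
cat >> chk.py <<'E'
def check(f):
    i,im=snap('top',f); cad=cadd(i,im); print('caddy',np.round(cad,1))
    if len(cad)!=3: cad=(593.2,9,-13.6)
    for c in blobs(im,'green',200,5):
        t=toplane(i,c,.046); 
        if 4500<cv2.contourArea(t)<9000:
            e=ell(t); print('L',np.round(e[:3],1),round(e[4]), 'in caddy',np.round(w2c(e[0],e[1],cad),1),round(e[2]-cad[2],1))
        elif cv2.contourArea(t)>9000: print('merged',cv2.contourArea(t),np.round(rect(t),1))
    for z in (.03,.046):
        for c in blobs(im,'orange',60,3):
            q=rect(toplane(i,c,z))
            if 25<q[3]<60 and q[1]>-200 and q[2]<130: print('bar',z,np.round(q,1),'in caddy',np.round(w2c(q[0],q[1],cad),1),round(q[4]-cad[2],1))
    cv2.imwrite('pics/c_'+f,cv2.resize(im[110:240,140:340,::-1],(800,520),interpolation=cv2.INTER_CUBIC))
E
python3 - <<'E'
from chk import *
p,a,s=pose(); print(p.round(1),a)
i,im=snap('wrist','w8.png')
for c in blobs(im,'orange',300,5):
    q=rect(toplane(i,c,.03)); 
    if 80<q[2]<120: print(np.round(q,1))
check('t8.png')
E
```

```text
[521.8 452.4 196.3] 69.00432533741296
[524.7 449.7  98.1  50.6  69. ]
[407.6 348.4 100.2  52.5 -81.2]
caddy [593.3   9.1 -13.6]
merged 14778.380269484318 [581.3 -41.5 155.6 101.8 -13. ]
bar 0.03 [407.8 350.  100.9  49.6 -81.1] in caddy [-260.4  287.7] -67.5
bar 0.03 [513.4 427.4  47.3  46.2  67.7] in caddy [-176.   387.8] 81.3
bar 0.046 [406.7 346.1  99.7  49.  -81.1] in caddy [-260.6  283.7] -67.5
bar 0.046 [511.1 422.7  46.8  45.6  67.7] in caddy [-177.2  382.6] 81.3
```

View pics/c_t8.png

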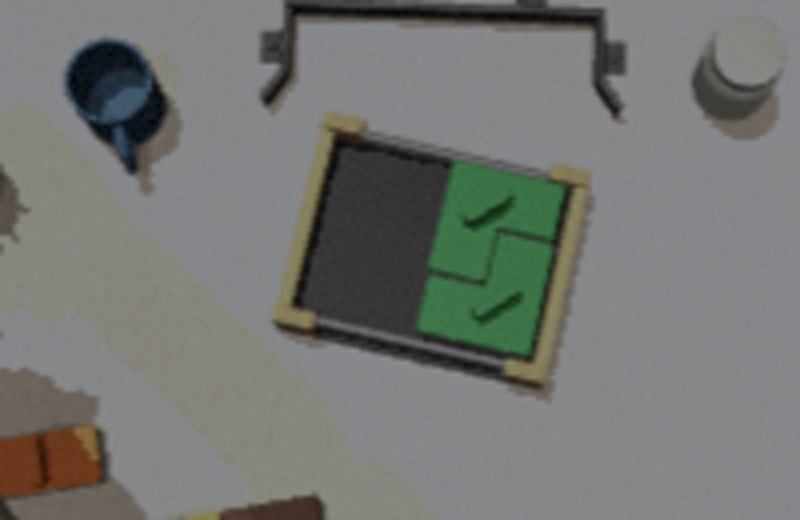

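Crop: both Ls interlocked and flat along the right side. The free floor is on the left (110 mm). Taking the first bar.

Call:
arm_command:
  moves: [-0.2, -0.1, 3.5, 0, 0, 0, 3.5, 0, 0, 0, 3.5, 0, 0, 0, 3.5, 0, 0, 0, 1.6, 0, 0, 0, 0.4, 0, 0, 0, 0, 0]

```text
time: 23.45
ee_pos: [0.525, 0.4468, 0.0362]
eef_rot: [0.185, 0.983, -0.001, -0.0]
ft_force: [0.2, 0.5, 1.2]
width: 0.0391
grip_force: 0.0
```

Call:
arm_command:
  moves: [0, 0, 0, 0, 0, 0, 0, 0, 0, 0, 0, 0, 0, 0, 0, 0, 0, 0, 0, 0, 0, 0, 0, 0, 0, 0, 0, 0, 0, 0, 0, 0, 0, 0, 0, 0]
  fingers: 0
  squeeze: 40

```text
time: 24.2
ee_pos: [0.5249, 0.4488, 0.0372]
eef_rot: [0.184, 0.983, 0.0, 0.0]
ft_force: [-0.2, -1.1, 5.8]
width: 0.0093
grip_force: 40.0
```

Call:
arm_command:
  moves: [0, 0, -2, 0, 0, 0, -3.5, 0, 0, 0, -3.5, 0, 0, 0, -3.5, 0, 0, 0, -3.5, 0, 0, 0, -1, 0, 0, 0, 0, 0]

```text
time: 24.78
ee_pos: [0.5258, 0.4494, 0.2103]
eef_rot: [0.184, 0.983, 0.002, 0.002]
ft_force: [0.2, 0.2, -1.3]
width: 0.0095
grip_force: 40.0
```

```bash
python3 - <<'E'
from h import *
cad=(593.2,9,-13.6)
x,y=c2w(32,54,cad); print(x,y, c2w(-32,54,cad))
plan([(x,y,200,76.4)])
E
```

```text
637.0004261260534 53.96134641195862 (np.float64(574.7949220890265), np.float64(69.01044165052438))
at [525.8 449.4 210.3] 68.8 t 24.8 w 0.009 g 40.0 F [ 0.2  0.2 -1.3]
-2.2,-3,0.09,-0.7, -2.2,-3,0.09,-0.7, -2.2,-3,0.09,-0.7, -2.1,-3.1,0.09,-0.7, -2.1,-3.1,0.1,-0.7, -2.1,-3.1,0.09,-0.7, -2,-3.1,0.1,-0.7, -2,-3.2,0.09,-0.7, -1.9,-3.2,0.1,-0.7, -1.9,-3.2,0.09,-0.7, -1.9,-3.27,0.1,-0.6, |  n= 11
```

Call:
arm_command:
  moves: [-2.2, -3, 0.1, -0.7, -2.2, -3, 0.1, -0.7, -2.2, -3, 0.1, -0.7, -2.1, -3.1, 0.1, -0.7, -2.1, -3.1, 0.1, -0.7, -2.1, -3.1, 0.1, -0.7, -2, -3.1, 0.1, -0.7, -2, -3.2, 0.1, -0.7, -1.9, -3.2, 0.1, -0.7, -1.9, -3.2, 0.1, -0.7, -1.9, -3.3, 0.1, -0.6, 0, 0, 0, 0]

```text
time: 25.78
ee_pos: [0.6361, 0.042, 0.1932]
eef_rot: [0.124, 0.992, -0.003, -0.001]
ft_force: [-0.1, -1.7, -1.1]
width: 0.0097
grip_force: 40.0
```

Call:
arm_command:
  moves: [0, 0, 3.5, 0, 0, 0, 3.5, 0, 0, 0, 3.5, 0, 0, 0, 1, 0, 0, 0, 0, 0]

```text
time: 26.2
ee_pos: [0.6327, 0.0525, 0.0761]
eef_rot: [0.118, 0.993, -0.001, -0.004]
ft_force: [-0.0, 0.5, -0.4]
width: 0.0096
grip_force: 40.0
```

```bash
python3 - <<'E'
from h import *
plan([(637,54,54,76.4)],step=10)
E
```

```text
at [632.7  52.5  76.1] 76.4 t 26.2 w 0.010 g 40.0 F [-0.   0.5 -0.4]
-0.1,0.1,0.74,0, -0.1,0.1,0.73,0, -0.18,0.04,0.74,0, |  n= 3
```

Call:
arm_command:
  moves: [-0.2, 0.1, 1, 0, 0, 0, 0.8, 0, 0, 0, 0.3, 0, 0, 0, 0, 0]

```text
time: 26.53
ee_pos: [0.6381, 0.0533, 0.0596]
eef_rot: [0.118, 0.993, 0.0, 0.0]
ft_force: [0.1, 0.8, -1.6]
width: 0.0097
grip_force: 40.0
```

Call:
arm_command:
  moves: [0, 0, 0.2, 0, 0, 0, 0, 0]

```text
time: 26.7
ee_pos: [0.6383, 0.0533, 0.058]
eef_rot: [0.118, 0.993, 0.0, 0.0]
ft_force: [-1.0, 0.5, -1.5]
width: 0.0094
grip_force: 40.0
```

Call:
arm_command:
  moves: [0, 0, 0, 0, 0, 0, 0, 0, 0, 0, 0, 0, 0, 0, 0, 0, 0, 0, 0, 0, 0, 0, -1, 0, 0, 0, -3, 0, 0, 0, -3.5, 0, 0, 0, -3.5, 0, 0, 0, -3.5, 0]
  fingers: 45

```text
time: 27.53
ee_pos: [0.6377, 0.053, 0.2051]
eef_rot: [0.119, 0.993, 0.0, 0.0]
ft_force: [0.9, 0.3, -0.6]
width: 0.0389
grip_force: 0.0
```

```bash
python3 - <<'E'
from h import *
plan([(407,348,200,98.8)])
E
```

```text
at [637.7  53.  205.1] 76.4 t 27.5 w 0.039 g 0.0 F [ 0.9  0.3 -0.6]
2.9,2.3,0.05,-2.2, 2.8,2.4,0.05,-2.2, 2.8,2.5,0.05,-2.3, 2.6,2.7,0.05,-2.2, 2.6,2.8,0.05,-2.3, 2.4,2.9,0.05,-2.2, 2.3,2.9,0.05,-2.3, 2.2,3,0.05,-2.2, 2.1,3.1,0.05,-2.3, 1.99,3.25,0.06,-2.2, |  n= 10
```

Call:
arm_command:
  moves: [2.9, 2.3, 0.1, -2.2, 2.8, 2.4, 0, -2.2, 2.8, 2.5, 0.1, -2.3, 2.6, 2.7, 0, -2.2, 2.6, 2.8, 0.1, -2.3, 2.4, 2.9, 0, -2.2, 2.3, 2.9, 0.1, -2.3, 2.2, 3, 0, -2.2, 2.1, 3.1, 0.1, -2.3, 2, 3.2, 0, -2.2, 0, 0, 0, 0, 0, 0, 0, 0]

```text
time: 28.53
ee_pos: [0.4057, 0.3495, 0.1984]
eef_rot: [-0.079, 0.997, 0.0, 0.0]
ft_force: [0.3, -1.0, -0.7]
width: 0.0392
grip_force: 0.0
```

```bash
python3 - <<'E'
from chk import *
p,a,s=pose(); print(p.round(1),a)
i,im=snap('wrist','w9.png')
for c in blobs(im,'orange',300,5):
    q=rect(toplane(i,c,.03)); 
    if 80<q[2]<120: print(np.round(q,1)); plan([(q[0],q[1],36,q[4]%180)])
check('t9.png')
E
```

```text
[405.7 349.5 198.4] 99.03951972027716
[408.1 346.8  96.6  50.8 -81. ]
at [407.1 347.8 198.2] 98.8 t 28.6 w 0.039 g 0.0 F [-0.4 -1.   0.5]
0,0,3.24,0, 0,0,3.25,-0.1, 0,0,3.24,0, 0,-0.1,3.25,-0.1, -0.08,-0.02,3.24,0, |  n= 5
[330.8 142.1  83.1  78.6 -80.7]
at [407.1 347.8 198.2] 98.8 t 28.6 w 0.039 g 0.0 F [-0.4 -1.   0.5]
1.3,-2.4,2.03,-0.1, 1.3,-2.4,2.03,-0.1, 1.4,-2.4,2.03,0, 1.4,-2.4,2.03,-0.1, 1.3,-2.4,2.03,0, 1.4,-2.4,2.02,-0.1, 1.3,-2.4,2.03,0, 1.38,-2.31,2.02,-0.1, |  n= 8
caddy [593.2   9.  -13.6]
merged 12248.66506132111 [556.  629.9 164.9 102.2   3.9]
merged 14916.912456129012 [581.5 -40.5 154.8 104.8 -13.5]
bar 0.03 [407.9 338.7  78.5  46.2 -81.1] in caddy [-257.7  276.9] -67.5
bar 0.03 [640.1  56.6 103.6  51.6  76.8] in caddy [34.4 57.3] 90.4
bar 0.046 [406.8 334.9  77.7  45.7 -81.1] in caddy [-257.9  273. ] -67.5
bar 0.046 [636.4  56.1 102.4  51.   76.8] in caddy [30.8 55.9] 90.4
```

Call:
arm_command:
  moves: [0, -0.1, 3.5, 0, 0, 0, 3.5, 0, 0, 0, 3.5, 0, 0, 0, 3.5, 0, 0, 0, 1.8, 0, 0, 0, 0.4, 0, 0, 0, 0, 0]

```text
time: 29.22
ee_pos: [0.4078, 0.3451, 0.0349]
eef_rot: [-0.076, 0.997, -0.001, -0.001]
ft_force: [0.4, 0.5, 0.1]
width: 0.0391
grip_force: 0.0
```

Call:
arm_command:
  moves: [0, 0, 0, 0, 0, 0, 0, 0, 0, 0, 0, 0, 0, 0, 0, 0, 0, 0, 0, 0, 0, 0, 0, 0, 0, 0, 0, 0, 0, 0, 0, 0, 0, 0, 0, 0]
  fingers: 0
  squeeze: 40

```text
time: 29.97
ee_pos: [0.4075, 0.347, 0.0362]
eef_rot: [-0.077, 0.997, 0.0, 0.0]
ft_force: [-1.2, -0.5, 5.8]
width: 0.0095
grip_force: 40.0
```

Call:
arm_command:
  moves: [0, 0, -2, 0, 0, 0, -3.5, 0, 0, 0, -3.5, 0, 0, 0, -3.5, 0, 0, 0, -3.5, 0, 0, 0, -1, 0, 0, 0, 0, 0]

```text
time: 30.55
ee_pos: [0.4084, 0.3478, 0.2087]
eef_rot: [-0.077, 0.997, 0.002, 0.002]
ft_force: [0.7, 0.3, -0.3]
width: 0.0099
grip_force: 40.0
```

```bash
python3 - <<'E'
from h import *
plan([(574.8,69,200,76.4)])
E
```

```text
at [408.4 347.8 208.7] 98.8 t 30.6 w 0.010 g 40.0 F [ 0.7  0.3 -0.3]
-1.4,-3.3,0.1,2.5, -1.5,-3.3,0.1,2.5, -1.6,-3.2,0.1,2.5, -1.8,-3.1,0.09,2.5, -1.9,-3.1,0.1,2.5, -2,-3,0.09,2.5, -2.2,-2.9,0.1,2.5, -2.3,-2.8,0.09,2.4, -2.42,-2.65,0.1,2.5, |  n= 9
```

Call:
arm_command:
  moves: [-1.4, -3.3, 0.1, 2.5, -1.5, -3.3, 0.1, 2.5, -1.6, -3.2, 0.1, 2.5, -1.8, -3.1, 0.1, 2.5, -1.9, -3.1, 0.1, 2.5, -2, -3, 0.1, 2.5, -2.2, -2.9, 0.1, 2.5, -2.3, -2.8, 0.1, 2.4, -2.4, -2.7, 0.1, 2.5, 0, 0, 0, 0]

```text
time: 31.38
ee_pos: [0.5749, 0.0588, 0.1941]
eef_rot: [0.124, 0.992, -0.002, -0.001]
ft_force: [0.1, -0.5, -0.9]
width: 0.0095
grip_force: 40.0
```

Call:
arm_command:
  moves: [0, 0, 3.5, 0, 0, 0, 3.5, 0, 0, 0, 3.5, 0, 0, 0, 1, 0, 0, 0, 0, 0, 0, 0, 0, 0]

```text
time: 31.88
ee_pos: [0.5733, 0.0674, 0.0816]
eef_rot: [0.118, 0.993, -0.0, -0.0]
ft_force: [0.8, 0.7, -0.5]
width: 0.0097
grip_force: 40.0
```

```bash
python3 - <<'E'
from h import *
plan([(574.8,69,54,76.4)],step=10)
E
```

```text
at [573.3  67.4  81.6] 76.4 t 31.9 w 0.010 g 40.0 F [ 0.8  0.7 -0.5]
0,0.1,0.92,0, -0.1,0,0.92,0, -0.01,0.09,0.92,0, |  n= 3
```

Call:
arm_command:
  moves: [0, 0.1, 1, 0, 0, 0, 1, 0, 0, 0, 0.5, 0, 0, 0, 0.3, 0, 0, 0, 0, 0]

```text
time: 32.3
ee_pos: [0.5733, 0.0684, 0.0529]
eef_rot: [0.118, 0.993, -0.0, -0.0]
ft_force: [-0.2, -0.2, -0.9]
width: 0.0098
grip_force: 40.0
```

Call:
arm_command:
  moves: [0, 0, 0, 0, 0, 0, 0, 0, 0, 0, 0, 0, 0, 0, 0, 0, 0, 0, 0, 0, 0, 0, -1, 0, 0, 0, -3, 0, 0, 0, -3.5, 0, 0, 0, -3.5, 0]
  fingers: 45

```text
time: 33.05
ee_pos: [0.5732, 0.0682, 0.1654]
eef_rot: [0.119, 0.993, -0.0, -0.0]
ft_force: [1.1, 0.1, -0.0]
width: 0.0389
grip_force: 0.0
```

```bash
python3 - <<'E'
from h import *
cad=(593.2,9,-13.6)
for s in (1,-1):
    print(c2w(-96,106*s,cad), c2w(-96-40,106*s,cad))
x,y=c2w(-136,106,cad)
plan([(x,y,170,-13.6)])
E
```

```text
(np.float64(524.8168079333342), np.float64(134.60150891917453)) (np.float64(485.93836791019226), np.float64(144.00719344327814))
(np.float64(474.96667995558505), np.float64(-71.45422320347727)) (np.float64(436.08823993244323), np.float64(-62.048538679373664))
at [573.2  68.2 165.4] 76.4 t 33.0 w 0.039 g 0.0 F [ 1.1  0.1 -0. ]
0.8,0.4,-0.04,6.9, 0.8,0.3,-0.04,6.9, 0.9,0.2,-0.03,6.9, 0.9,0.1,-0.04,6.9, 0.9,0,-0.03,6.9, 0.9,-0.1,-0.04,6.9, 0.9,-0.2,-0.03,6.9, 0.8,-0.3,-0.04,6.9, 0.8,-0.4,-0.03,7, 0.7,-0.5,-0.04,6.9, 0.7,-0.6,-0.03,7, 0.6,-0.7,-0.04,6.9, 0.43,-0.68,-0.03,7, |  n= 13
```

Call:
arm_command:
  moves: [0.8, 0.4, -0.3, 6.9, 0.8, 0.3, -0.3, 6.9, 0.9, 0.2, -0.3, 6.9, 0.9, 0.1, 0, 6.9, 0.9, 0, 0, 6.9, 0.9, -0.1, 0, 6.9, 0.9, -0.2, 0, 6.9, 0.8, -0.3, 0, 6.9, 0.8, -0.4, 0, 7, 0.7, -0.5, 0, 6.9, 0.7, -0.6, 0, 7, 0.6, -0.7, 0, 6.9]
  fingers: 0

```text
time: 34.05
ee_pos: [0.4924, 0.1394, 0.1734]
eef_rot: [0.749, 0.663, 0.0, 0.0]
ft_force: [-0.3, -0.6, 0.4]
width: 0.0004
grip_force: 0.0
```

```bash
cat >> chk.py <<'E'
def dock(i,im):
    g=lum(im); m=cv2.inRange(g,(0,0,0),(180,255,60))
    P=[]
    for v0,u0,v1,u1 in ((103,222,122,282),):
        for u in range(u0,u1,2):
            col=np.where(m[v0:v1,u])[0]
            if len(col): P.append(ray(i,u,v0+col.max()+.5,.015)[:2]*1000)   # lower (inner) edge of back rail
    v=cv2.fitLine(np.array(P,np.float32),cv2.DIST_HUBER,0,.01,.01).ravel()
    ang=np.degrees(np.arctan2(v[1],v[0]))%180-90
    return v[2:],ang
E
python3 - <<'E'
from chk import *
check('t10.png')
i,im=snap('top')
print(dock(i,im))
for v in (117,119,121): # side rails rows
    g=lum(im)[v,195:305,2]; d=np.where(g<60)[0]+195; print(v,d.min(),d.max(),d[(d>220)&(d<280)],'L',d[d<240].max() if (d<240).any() else None,'R',d[d>250].min() if (d>250).any() else None)
    print(ray(i,d[d<240].max()+.5,v,.03)[:2]*1000, ray(i,d[d>250].min()-.5,v,.03)[:2]*1000)
x,y=c2w(-136,-106,(593.2,9,-13.6))
plan([(x,y,150,-8)])
E
```

```text
caddy [[ 556.9 -112.9  191.5   34.4  -13.6]]
merged 14201.484889063984 [555.5 629.9 165.7 102.2   3.7]
merged 15126.726837629602 [569.7 -60.7 155.3 104.6 -12.9]
bar 0.03 [563.8  51.7 104.3  52.   76.4] in caddy [-38.6  34.6] 90.0
bar 0.03 [628.3  36.4 103.5  52.7  76.3] in caddy [27.7 34.9] 89.9
bar 0.046 [560.9  51.3 103.1  51.4  76.4] in caddy [-41.3  33.5] 90.0
bar 0.046 [624.7  36.1 102.3  52.1  76.3] in caddy [24.2 33.8] 89.9
(array([808.55444  ,  -3.8630462], dtype=float32), np.float32(-2.1970673))
117 212 290 [] L 213 R 289
[795.03607408 131.93010015] [ 794.00496431 -139.06910433]
119 209 289 [] L 212 R 289
[787.55009701 135.48817847] [ 786.47353077 -138.89396055]
121 208 291 [] L 212 R 289
[780.06211083 135.44863966] [ 778.95387714 -138.71909071]
at [492.  140.3 173.4] -6.7 t 34.1 w 0.000 g 0.0 F [0.1 0.6 0.6]
-3.5,-0.5,0.39,0.2, -3.5,-0.5,0.39,0.2, -3.4,-0.5,0.39,0.2, -3.5,-0.5,0.39,0.2, -3.4,-0.5,0.39,0.3, -3.48,-0.52,0.39,0.2, |  n= 6
```

View pics/c_t10.png

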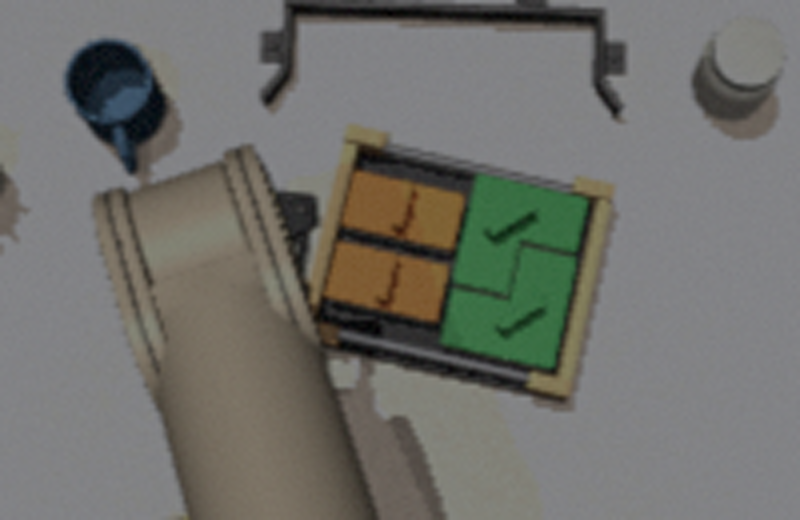

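Crop: all four full boxes lie flat in the caddy. The caddy itself has been knocked by about (-12,-20) mm and is now near (581,-11), yaw -13.5°. Push the right post first, since that turns the caddy counter-clockwise.

```bash
python3 - <<'E'
from h import *
# caddy from right wall centre (caddy y=-104)
q=(556.9,-112.9,-13.6); x,y=c2w(0,104,q); cad=(x,y,-13.6); print(cad)
x,y=c2w(-136,-106,cad); print(x,y,'face',c2w(-96,-106,cad))
plan([(x,y,150,-10),(x,y,25,-10)])
E
```

```text
(np.float64(581.3547797626693), np.float64(-11.816055939831188), -13.6)
424.2430196951125 -82.86459461920485 face (np.float64(463.1214597182543), np.float64(-92.27027914330846))
at [492.  140.3 173.4] -6.7 t 34.1 w 0.000 g 0.0 F [0.1 0.6 0.6]
-3.3,-0.6,0.33,0.5, -3.3,-0.6,0.33,0.5, -3.3,-0.5,0.34,0.5, -3.3,-0.5,0.33,0.5, -3.3,-0.5,0.34,0.4, -3.3,-0.4,0.33,0.5, -3.25,-0.46,0.34,0.4, | 0,0,3.12,0, 0,0,3.13,0, 0,0,3.12,0, 0,0,3.13,0, |  n= 11
```

Call:
arm_command:
  moves: [-3.3, -0.6, 0.3, 0.5, -3.3, -0.6, 0.3, 0.5, -3.3, -0.5, 0.3, 0.5, -3.3, -0.5, 0.3, 0.5, -3.3, -0.5, 0.3, 0.4, -3.3, -0.4, 0.3, 0.5, -3.2, -0.5, 0.3, 0.4, 0, 0, 0, 0, 0, 0, 0, 0]

```text
time: 34.9
ee_pos: [0.4245, -0.0853, 0.152]
eef_rot: [0.765, 0.644, 0.001, 0.0]
ft_force: [-0.0, 0.7, -0.1]
width: 0.0003
grip_force: 0.0
```

Call:
arm_command:
  moves: [0, 0, 3.1, 0, 0, 0, 3.1, 0, 0, 0, 3.1, 0, 0, 0, 2.2, 0, 0, 0, 1, 0, 0, 0, 0, 0]

```text
time: 35.4
ee_pos: [0.4238, -0.0829, 0.0251]
eef_rot: [0.764, 0.645, -0.001, -0.001]
ft_force: [-0.2, -0.3, 0.3]
width: 0.0009
grip_force: 0.0
```

```bash
cat >> chk.py <<'E'
def where():
    i,im=snap('top'); c=cadd(i,im); print('caddy',np.round(c,1)); return c
E
python3 - <<'E'
from chk import *
cad=where(); 
plan([(463,-92,25,-10)],step=10)
E
```

```text
caddy []
at [424.7 -83.1  26.5] -9.8 t 35.5 w 0.000 g 0.0 F [-0.3 -0.6  0.5]
-0.1,1,0.04,0.1, 0,1,0.04,0, -0.1,1,0.03,0.1, -0.02,0.92,0.04,0, |  n= 4
```

Call:
arm_command:
  moves: [0, 0.8, 0, 0, -0.1, 0.8, 0, 0, 0, 0.5, 0, 0, 0, 0.5, 0, 0, 0, 0.5, 0, 0, 0, 0, 0, 0]

```text
time: 35.95
ee_pos: [0.454, -0.09, 0.0265]
eef_rot: [0.766, 0.643, -0.001, -0.001]
ft_force: [-7.6, 0.7, 7.4]
width: 0.0008
grip_force: 4.7
```

Call:
arm_command:
  moves: [0, 0.5, 0, 0, 0, 0.5, 0, 0, 0, 0.5, 0, 0, 0, 0.5, 0, 0, 0, 0, 0, 0]

```text
time: 36.37
ee_pos: [0.4728, -0.095, 0.0261]
eef_rot: [0.766, 0.643, -0.002, -0.001]
ft_force: [-9.4, -3.7, 4.3]
width: 0.0006
grip_force: 4.6
```

```bash
python3 - <<'E'
from chk import *
print(pose()[:2])
i,im=snap('top','t11.png')
for c in blobs(im,'oak',20): 
    q=np.round(rect(toplane(i,c,.046)),1)
    if q[1]>-200 and q[0]>440: print(q)
for c in blobs(im,'green',200,5)+blobs(im,'orange',100,3):
    q=np.round(rect(toplane(i,c,.046)),1)
    if 500<q[0]<700 and abs(q[1])<200: print(q)
E
```

```text
(array([472.80437641, -94.95682551,  26.0990563 ]), np.float64(-10.004076613497574))
[568.7  51.6  96.8  48.2  81.9]
[ 622.2 -128.9   62.2   11.4   -8.2]
[633.4  43.5  96.9  48.2  81.9]
[ 667.7 -122.2   29.9   12.3   81.3]
[6.010e+02 1.086e+02 1.712e+02 3.110e+01 1.000e-01]
[697.4  81.   33.1  11.8  81.3]
[587.5 -57.6 154.8 103.7  -8. ]
[568.1  52.2 102.4  50.1  82.3]
[632.4  43.3 102.3  51.   81.9]
```

Call:
arm_command:
  moves: [0, 0.5, 0, 0, 0.1, 0.5, 0, 0, 0, 0.5, 0, 0, 0.1, 0.5, 0, 0, 0, 0.3, 0, 0, 0, 0, 0, 0]

```text
time: 36.92
ee_pos: [0.4956, -0.0971, 0.026]
eef_rot: [0.766, 0.643, -0.002, -0.001]
ft_force: [-9.2, -4.9, 4.4]
width: 0.0006
grip_force: 5.0
```

Call:
arm_command:
  moves: [0, -1.5, 0, 0, 0, -3, 0, 0, 0, -2, -3.5, 0, 0, 0, -3.5, 0, 0, 0, -3.5, 0, 0, 0, -3, 0]

```text
time: 37.42
ee_pos: [0.434, -0.0843, 0.1643]
eef_rot: [0.766, 0.643, 0.001, 0.0]
ft_force: [1.3, 0.1, 0.4]
width: 0.0007
grip_force: 0.0
```

```bash
cat >> chk.py <<'E'
def boxes(off=None):
    """caddy pose from the green pair (rigid in caddy at `off`)"""
    i,im=snap('top'); c=cadd(i,im); print('walls',np.round(c,1))
    for k in blobs(im,'green',200,5):
        q=rect(toplane(i,k,.046))
        if abs(q[1])<200: print('pair',np.round(q,1))
    for k in blobs(im,'oak',20):
        q=rect(toplane(i,k,.046))
        if abs(q[1])<200 and q[0]>440: print('oak',np.round(q,1))
E
python3 - <<'E'
from chk import *
plan([(450,-180,150,-10)])
boxes()
E
```

```text
at [434.  -84.3 164.3] -9.9 t 37.4 w 0.001 g 0.0 F [1.3 0.1 0.4]
-3.1,1.1,0.48,0, -3,1.1,0.47,0, -3.05,1.03,0.48,0.1, |  n= 3
walls []
pair [608.4 -52.1 154.3 102.2  -1.1]
oak [579.7  55.5  97.4  48.   86.5]
oak [644.8  52.7  95.   46.8  89.6]
oak [6.081e+02 1.089e+02 1.716e+02 3.120e+01 2.000e-01]
oak [ 635.2 -109.2  122.8   31.9   -1.1]
```

Right-post push worked: caddy about (609,0), yaw -1°, and the dock axis is within about 5 mm. Now alternating pushes, starting with the left post.

```bash
python3 - <<'E'
from h import *
plan([(462,107.5,100,-3),(462,107.5,26,-3)])
E
```

```text
at [436.8 -84.6 169.4] -10.0 t 37.5 w 0.000 g 0.0 F [ 3.8 -1.2  5.9]
3.2,-0.1,1.16,-1.2, 3.2,-0.1,1.16,-1.2, 3.2,0,1.15,-1.1, 3.3,0.1,1.16,-1.2, 3.2,0.1,1.15,-1.1, 3.26,0.15,1.16,-1.2, | 0,0,3.7,0, 0,0,3.7,0, |  n= 8
```

Call:
arm_command:
  moves: [3.2, -0.1, 1.1, -1.2, 3.2, -0.1, 1.1, -1.2, 3.2, 0, 1.1, -1.1, 3.3, 0.1, 1.1, -1.2, 3.2, 0.1, 1.1, -1.1, 3.3, 0.1, 1.2, -1.2, 0, 0, 0, 0, 0, 0, 3.6, 0, 0, 0, 3.6, 0, 0, 0, 0, 0]

```text
time: 38.3
ee_pos: [0.4547, 0.1072, 0.0176]
eef_rot: [0.725, 0.689, -0.004, -0.001]
ft_force: [-1.5, -0.9, -0.6]
width: 0.0008
grip_force: 0.0
```

```bash
python3 - <<'E'
from chk import *
plan([(500,107.5,26,-3)],step=10)
boxes()
E
```

```text
at [454.7 107.2  17.6] -2.9 t 38.3 w 0.001 g 0.0 F [-1.5 -0.9 -0.6]
0.1,0.9,-0.17,0, 0,0.9,-0.17,0, 0.1,0.9,-0.17,0, 0,0.9,-0.17,0.1, 0.06,0.92,-0.16,0, |  n= 5
walls [[ 603.3 -105.8  188.    33.5   -3.3]]
pair [607.1 -50.8 155.1 106.2  -3.1]
oak [580.2  55.5  97.   47.5  85.7]
oak [644.8  52.7  95.   46.8  89.6]
oak [632.8 112.4 122.6  10.2  -3.8]
oak [ 603.3 -105.8  188.    33.5   -3.3]
```

Call:
arm_command:
  moves: [0.1, 1, -0.4, 0, 0.1, 1, -0.3, 0, 0, 1, 0, 0, 0, 0.7, 0, 0, 0, 0.5, 0, 0, 0, 0.5, 0, 0, 0, 0, 0, 0]

```text
time: 38.93
ee_pos: [0.5061, 0.1079, 0.0298]
eef_rot: [0.725, 0.689, 0.0, 0.0]
ft_force: [0.3, 0.2, 0.3]
width: 0.0001
grip_force: 0.0
```

Call:
arm_command:
  moves: [0, 0.5, 0, 0, 0, 0.5, 0, 0, 0, 0.5, 0, 0, 0, 0.4, 0, 0, 0, 0, 0, 0]

```text
time: 39.35
ee_pos: [0.5223, 0.1093, 0.0291]
eef_rot: [0.724, 0.69, -0.001, -0.002]
ft_force: [-9.0, 6.9, 5.1]
width: 0.0005
grip_force: 4.8
```

```bash
python3 - <<'E'
from chk import *
print(pose()[0])
boxes()
E
```

```text
[522.32329841 109.2529589   29.08838041]
walls [[ 604.4 -107.8  190.9   34.7   -6.7]]
pair [611.2 -54.3 155.2 105.4  -6.5]
oak [588.1  41.6  71.9  47.9  83.1]
oak [654.8  47.4  97.4  48.2  83.1]
oak [ 604.4 -107.8  190.9   34.7   -6.7]
oak [695.2  90.5  57.   32.9  -6.8]
```

Call:
arm_command:
  moves: [0, -2.5, 0, 0, 0, -3, 0, 0, -3.5, 0, 0, 0, -3.5, 0, 0, 0, -3.5, 0, 0, 0, -3.5, 0, 0, 0, -3.5, 0, 0, 0, -3.5, 0, 0, 0, 0, 0, 0, 0]

```text
time: 40.15
ee_pos: [0.4577, -0.1066, 0.0299]
eef_rot: [0.727, 0.686, -0.001, 0.001]
ft_force: [0.1, -0.5, 0.1]
width: 0.0005
grip_force: 0.0
```

```bash
python3 - <<'E'
from chk import *
plan([(494,-99,27,-3)],step=10)
boxes()
E
```

```text
at [ 457.7 -106.6   29.9] -3.3 t 40.1 w 0.001 g 0.0 F [ 0.1 -0.5  0.1]
0.2,0.9,0.07,-0.1, 0.3,0.9,0.07,-0.1, 0.2,0.9,0.07,-0.1, 0.26,0.88,0.08,0, |  n= 4
walls [[629.   98.3 191.1  32.9  -6.8]]
pair [611.1 -54.6 154.6 104.8  -7.2]
oak [589.7  54.5  97.1  47.9  83.1]
oak [ 631.1 -122.8  101.2   11.2   -6.8]
oak [654.7  47.4  97.5  48.4  83.5]
oak [ 693.3 -117.4   33.2   12.1   83.2]
oak [629.   98.3 191.1  32.9  -6.8]
```

Call:
arm_command:
  moves: [0.3, 1, 0.1, 0, 0.3, 1, 0.1, 0, 0.2, 1, 0, 0, 0, 0.5, 0, 0, 0, 0.5, 0, 0, 0, 0.5, 0, 0, 0, 0.5, 0, 0, 0, 0.5, 0, 0, 0, 0.5, 0, 0, 0, 0.5, 0, 0, 0, 0, 0, 0]

```text
time: 41.12
ee_pos: [0.522, -0.0971, 0.0268]
eef_rot: [0.725, 0.688, -0.002, -0.001]
ft_force: [-7.9, -4.8, 3.5]
width: 0.0009
grip_force: 4.6
```

Call:
arm_command:
  moves: [0, 0.5, 0, 0, 0, 0.5, 0, 0, 0, 0, 0, 0]

```text
time: 41.37
ee_pos: [0.532, -0.0976, 0.0267]
eef_rot: [0.725, 0.688, -0.002, -0.001]
ft_force: [-8.7, -6.1, 3.8]
width: 0.0006
grip_force: 4.6
```

```bash
python3 - <<'E'
from chk import *
print(pose()[0])
boxes()
E
```

```text
[532.00986567 -97.56357927  26.74431365]
walls []
pair [ 6.394e+02 -4.440e+01  1.588e+02  9.940e+01 -5.000e-01]
oak [601.8  58.1  98.1  46.4  89.6]
oak [666.5  59.7  95.2  47.   89.7]
oak [626.1 107.3 173.1  31.5   1.6]
```

Call:
arm_command:
  moves: [0, -2.5, 0, 0, 0, -3, 0, 0, 3.5, 0, 0, 0, 3.5, 0, 0, 0, 3.5, 0, 0, 0, 3.5, 0, 0, 0, 3.5, 0, 0, 0, 3, 0, 0, 0, 0, 0, 0, 0]

```text
time: 42.17
ee_pos: [0.4894, 0.1193, 0.0276]
eef_rot: [0.722, 0.692, 0.001, -0.001]
ft_force: [-0.2, 0.2, 0.4]
width: 0.0002
grip_force: 0.0
```

```bash
python3 - <<'E'
from chk import *
plan([(525,108,27,-3)],step=10)
boxes()
E
```

```text
at [489.4 119.3  27.6] -2.4 t 42.2 w 0.000 g 0.0 F [-0.2  0.2  0.4]
-0.2,0.9,0.02,0.1, -0.3,0.9,0.01,0.2, -0.2,0.9,0.02,0.1, -0.27,0.9,0.01,0.2, |  n= 4
walls []
pair [639.1 -46.6 155.7 104.4   2.3]
oak [601.8  56.4  94.6  46.4  89.6]
oak [666.5  59.7  95.2  47.   89.7]
oak [668.8 118.8  87.4   9.7   3.5]
oak [ 631.9 -102.1  173.2   31.4   -1.2]
```

Call:
arm_command:
  moves: [-0.3, 1, 0, 0, -0.3, 1, 0, 0, -0.2, 0.8, 0, 0, 0, 0.5, 0, 0, 0, 0.5, 0, 0, 0, 0.5, 0, 0, 0, 0.5, 0, 0, 0, 0.5, 0, 0, 0, 0.5, 0, 0, 0, 0.3, 0, 0, 0, 0, 0, 0]

```text
time: 43.13
ee_pos: [0.5482, 0.103, 0.0271]
eef_rot: [0.724, 0.69, -0.001, -0.002]
ft_force: [-8.6, 7.0, 5.5]
width: 0.0004
grip_force: 5.1
```

```bash
python3 - <<'E'
from chk import *
print(pose()[0])
boxes()
E
```

```text
[548.20460385 103.02763515  27.07759038]
walls []
pair [646.1 -52.6 155.2 104.2  -3.3]
oak [449.  135.4  97.5  38.6   4.3]
oak [567.5 142.7  69.7  32.5  16.6]
oak [618.   36.5  60.3  47.3  85.1]
oak [684.6  49.1  95.4  47.2  89.7]
oak [ 633.2 -108.8  172.2   31.9   -5.9]
oak [714.  108.8  41.2   9.5  -7.7]
oak [ 731.2 -111.1   32.1   11.    89.7]
```

Call:
arm_command:
  moves: [0, -2.5, 0, 0, 0, -3, 0, 0, -3.5, 0, 0, 0, -3.5, 0, 0, 0, -3.5, 0, 0, 0, -3.5, 0, 0, 0, -3.5, 0, 0, 0, -3.3, 0, 0, 0, 0, 0, 0, 0, 0, 0, 0, 0]

```text
time: 44.02
ee_pos: [0.4843, -0.1064, 0.0276]
eef_rot: [0.726, 0.687, -0.0, 0.0]
ft_force: [0.0, 0.7, 1.2]
width: 0.0006
grip_force: 0.0
```

```bash
python3 - <<'E'
from chk import *
plan([(531,-103,27,-3)],step=10)
boxes()
E
```

```text
at [ 484.3 -106.4   27.6] -3.2 t 44.0 w 0.001 g 0.0 F [0.  0.7 1.2]
0.1,0.9,0.01,0, 0.1,0.9,0.01,0, 0.1,0.9,0.01,-0.1, 0.1,1,0.02,0, 0.19,0.94,0.01,-0.1, |  n= 5
walls []
pair [646.4 -52.7 158.  102.5  -1.1]
oak [619.1  55.1  97.4  48.1  86.4]
oak [684.6  52.5  95.3  47.2  89.7]
oak [ 667.5 -119.3  101.8   11.6   -3.7]
oak [6.476e+02 1.087e+02 1.730e+02 3.130e+01 1.000e-01]
oak [ 731.2 -111.1   32.1   11.    89.7]
```

Call:
arm_command:
  moves: [0.2, 1.2, 0, 0, 0.1, 1.2, 0, 0, 0.1, 1.2, 0, 0, 0, 1, 0, 0, 0, 0.5, 0, 0, 0, 0.5, 0, 0, 0, 0.5, 0, 0, 0, 0.5, 0, 0, 0, 0.5, 0, 0, 0, 0.5, 0, 0, 0, 0.5, 0, 0, 0, 0, 0, 0]

```text
time: 45.07
ee_pos: [0.5635, -0.1057, 0.027]
eef_rot: [0.725, 0.689, -0.002, -0.001]
ft_force: [-9.2, -6.2, 4.2]
width: 0.0005
grip_force: 5.0
```

Call:
arm_command:
  moves: [0, 0, 0, 0]

```text
time: 45.15
ee_pos: [0.5634, -0.1055, 0.0269]
eef_rot: [0.725, 0.689, -0.002, -0.001]
ft_force: [-8.2, -5.6, 4.9]
width: 0.0008
grip_force: 4.6
```

```bash
python3 - <<'E'
from chk import *
print(pose()[0])
boxes()
E
```

```text
[ 563.42596919 -105.46847907   26.94645687]
walls []
pair [ 6.702e+02 -4.130e+01  1.561e+02  9.970e+01 -4.000e-01]
oak [ 536.6 -105.2   61.3   27.3  -23.4]
oak [ 602.9 -122.4   78.7   25.7   -8.2]
oak [628.1  56.7  96.4  48.  -86.4]
oak [693.1  61.7  97.3  47.7 -86.4]
oak [649.3 107.9 172.4  32.    4.5]
oak [747.  114.4  35.4  11.   89.7]
oak [760.8 -93.8  32.2  11.1  89.8]
```

Call:
arm_command:
  moves: [0, -2.5, 0, 0, 0, -3.5, 0, 0, 3.5, 0, 0, 0, 3.5, 0, 0, 0, 3.5, 0, 0, 0, 3.5, 0, 0, 0, 3.5, 0, 0, 0, 3.7, 0, 0, 0, 0, 0, 0, 0, 0, 0, 0, 0]

```text
time: 46.03
ee_pos: [0.5158, 0.114, 0.0274]
eef_rot: [0.723, 0.691, 0.0, -0.0]
ft_force: [-0.3, -1.2, 0.1]
width: 0.0003
grip_force: 0.0
```

```bash
python3 - <<'E'
from chk import *
plan([(546,109,27,-3)],step=10)
boxes()
E
```

```text
at [515.8 114.   27.4] -2.6 t 46.0 w 0.000 g 0.0 F [-0.3 -1.2  0.1]
-0.1,0.8,0.01,0.1, -0.1,0.7,0.01,0.1, -0.1,0.8,0.01,0.1, -0.06,0.74,0.01,0.1, |  n= 4
walls [[671.8 -99.  190.7  32.7   3.4]]
pair [669.  -46.1 154.1 104.5   3.8]
oak [454.4 149.3  65.3  27.5   3.7]
oak [628.5  50.3  83.1  48.  -86.4]
oak [693.1  62.3  96.6  47.7 -86.4]
oak [696.1 121.3  77.    9.9   3.7]
oak [747.  114.4  35.4  11.   89.7]
oak [671.8 -99.  190.7  32.7   3.4]
```

Call:
arm_command:
  moves: [-0.1, 1, 0, 0, -0.1, 1, 0, 0, 0, 1, 0, 0, 0, 0.5, 0, 0, 0, 0.5, 0, 0, 0.1, 0.5, 0, 0, 0, 0.5, 0, 0, 0.1, 0.5, 0, 0, 0, 0.5, 0, 0, 0, 0.5, 0, 0, 0, 0.3, 0, 0, 0, 0, 0, 0]

```text
time: 47.08
ee_pos: [0.5832, 0.1087, 0.0271]
eef_rot: [0.725, 0.689, -0.001, -0.002]
ft_force: [-7.5, 6.5, 4.5]
width: 0.0005
grip_force: 4.8
```

```bash
python3 - <<'E'
from chk import *
print(pose()[0])
boxes()
E
```

```text
[583.21662046 108.74462001  27.14439638]
walls []
pair [678.4 -54.8 155.3 105.1  -4.3]
oak [479.7 146.2  66.2  51.6   0.5]
oak [5.581e+02 1.501e+02 8.430e+01 5.190e+01 2.000e-01]
oak [637.1 163.7  77.5  32.4  10.9]
oak [651.9  38.6  66.9  46.9  89.6]
oak [717.3  41.8  81.6  47.6  89.7]
oak [ 663.9 -118.8  176.2   34.3  -12.4]
oak [ 764.4 -113.6   35.8   11.1   89.8]
oak [780.1  91.4  32.1  11.1  89.8]
```

Call:
arm_command:
  moves: [0, -2.5, 0, 0, 0, -3.5, 0, 0, -3.5, 0, 0, 0, -3.5, 0, 0, 0, -3.5, 0, 0, 0, -3.5, 0, 0, 0, -3.5, 0, 0, 0, -3.9, 0, 0, 0, 0, 0, 0, 0, 0, 0, 0, 0]

```text
time: 47.97
ee_pos: [0.5134, -0.1074, 0.0277]
eef_rot: [0.727, 0.687, -0.0, 0.001]
ft_force: [0.5, 0.2, 0.6]
width: 0.0005
grip_force: 0.0
```

Call:
arm_command:
  moves: [0, 1.5, 0, 0, 0, 1.5, 0, 0, 0, 1, 0, 0, 0, 0.8, 0, 0, 0, 0, 0, 0]

```text
time: 48.38
ee_pos: [0.563, -0.1053, 0.0275]
eef_rot: [0.724, 0.689, 0.0, 0.0]
ft_force: [-0.3, -0.1, -1.0]
width: 0.0002
grip_force: 0.0
```

```bash
python3 - <<'E'
from chk import *
plan([(563,-105,27,-3)],step=10)
E
```

```text
at [ 563.  -105.3   27.5] -2.8 t 48.4 w 0.000 g 0.0 F [-0.3 -0.1 -1. ]
0.03,0,0.05,0.2, |  n= 1
```

Call:
arm_command:
  moves: [0, 0.5, 0, 0, 0, 0.5, 0, 0, 0, 0.5, 0, 0, 0, 0.5, 0, 0, 0, 0.5, 0, 0, 0, 0.5, 0, 0, 0, 0.4, 0, 0, 0, 0, 0, 0]

```text
time: 49.05
ee_pos: [0.593, -0.1103, 0.0269]
eef_rot: [0.726, 0.688, -0.002, -0.001]
ft_force: [-7.4, -6.3, 2.8]
width: 0.0005
grip_force: 4.3
```

```bash
python3 - <<'E'
from chk import *
print(pose()[0])
boxes()
E
```

```text
[ 593.0134907  -110.27515002   26.90102518]
walls []
pair [ 6.993e+02 -4.530e+01  1.571e+02  1.001e+02 -4.000e-01]
oak [462.8 -74.4 105.3  44.7 -17.1]
oak [ 584.4 -113.6   79.6   39.3  -20.4]
oak [ 647.2 -124.4   45.9   31.2    5.8]
oak [662.1  56.   96.8  48.8 -87.8]
oak [727.6  59.1  96.6  49.7 -87.9]
oak [685.5 105.3 172.3  31.7   2.5]
oak [790.5 -98.   32.4  11.2  89.8]
```

Call:
arm_command:
  moves: [0, -2.5, 0, 0, 0, -3.5, 0, 0, 3.5, 0, 0, 0, 3.5, 0, 0, 0, 3.5, 0, 0, 0, 3.5, 0, 0, 0, 3.5, 0, 0, 0, 4, 0, 0, 0, 0, 0, 0, 0, 0, 0, 0, 0]

```text
time: 49.93
ee_pos: [0.546, 0.113, 0.0274]
eef_rot: [0.723, 0.691, 0.0, -0.0]
ft_force: [-0.2, -1.2, -0.5]
width: 0.0002
grip_force: 0.0
```

Call:
arm_command:
  moves: [0, 1.2, 0, 0, 0, 1.2, 0, 0, 0, 0.8, 0, 0, 0, 0, 0, 0]

```text
time: 50.27
ee_pos: [0.5796, 0.1068, 0.0277]
eef_rot: [0.726, 0.688, 0.0, 0.001]
ft_force: [-0.8, 1.1, 0.3]
width: 0.0003
grip_force: 0.0
```

```bash
python3 - <<'E'
from chk import *
plan([(581,107,27,-3)],step=10)
boxes()
E
```

```text
at [579.6 106.8  27.7] -3.0 t 50.3 w 0.000 g 0.0 F [-0.8  1.1  0.3]
0.03,0.13,0.07,0, |  n= 1
walls []
pair [699.  -48.5 154.9 103.7   2.7]
oak [5.305e+02 1.467e+02 1.683e+02 5.160e+01 5.000e-01]
oak [662.8  40.3  63.4  47.1  89.6]
oak [728.4  59.5  95.8  47.7  89.7]
oak [7.507e+02 1.180e+02 4.050e+01 7.100e+00 2.000e-01]
oak [ 691.7 -106.6  171.8   31.7   -1.1]
oak [790.5 -98.   32.4  11.2  89.8]
```

Call:
arm_command:
  moves: [0, 0.5, 0, 0, 0, 0.5, 0, 0, 0, 0.5, 0, 0, 0, 0.5, 0, 0, 0, 0.4, 0, 0, 0, 0.3, 0, 0, 0, 0, 0, 0]

```text
time: 50.9
ee_pos: [0.6034, 0.1098, 0.027]
eef_rot: [0.724, 0.69, -0.001, -0.003]
ft_force: [-8.2, 6.5, 3.5]
width: 0.0005
grip_force: 4.5
```

Call:
arm_command:
  moves: [0, 0, 0, 0]

```text
time: 50.98
ee_pos: [0.6034, 0.1097, 0.027]
eef_rot: [0.724, 0.69, -0.001, -0.002]
ft_force: [-7.3, 6.9, 3.5]
width: 0.0003
grip_force: 4.3
```

```bash
python3 - <<'E'
from chk import *
print(pose()[0])
boxes()
E
```

```text
[603.41002506 109.67860252  27.04142927]
walls [649.7  22.3  22.3]
pair [ 7.047e+02 -5.420e+01  1.539e+02  1.036e+02 -5.000e-01]
oak [452.4 139.   97.3  35.6   3.8]
oak [596.6 151.8 197.1  36.   10.7]
oak [673.6  38.5  67.1  47.2  89.7]
oak [741.2  43.6  78.3  51.4  89.5]
oak [ 702.8 -107.1  187.7   35.9   -2.2]
```

Call:
arm_command:
  moves: [0, 0.3, 0, 0, 0, 0.3, 0, 0, 0, 0, 0, 0]

```text
time: 51.28
ee_pos: [0.6093, 0.1097, 0.027]
eef_rot: [0.724, 0.69, -0.001, -0.003]
ft_force: [-9.1, 7.4, 4.6]
width: 0.0002
grip_force: 4.8
```

Call:
arm_command:
  moves: [0, -2.5, 0, 0, 0, -3.5, 0, 0, -3.5, 0, 0, 0, -3.5, 0, 0, 0, -3.5, 0, 0, 0, -3.5, 0, 0, 0, -3.5, 0, 0, 0, -4.1, 0, 0, 0, 0, 0, 0, 0, 0, 0, 0, 0]

```text
time: 52.12
ee_pos: [0.54, -0.1091, 0.0277]
eef_rot: [0.727, 0.687, -0.0, 0.0]
ft_force: [-0.6, 0.8, -0.5]
width: 0.0006
grip_force: 0.0
```

```bash
python3 - <<'E'
from chk import *
print(pose()[0])
boxes()
i,im=snap('top','t20.png'); 
cv2.imwrite('pics/c20.png',cv2.resize(im[95:205,190:320,::-1],(780,600),interpolation=cv2.INTER_CUBIC))
E
```

```text
[ 540.01184933 -109.11713704   27.72250871]
walls []
pair [707.1 -54.  155.6 103.   -4.2]
oak [680.1  52.4  97.   49.   86.6]
oak [745.7  48.6  97.8  50.   86.4]
oak [707.4 105.3 171.6  31.5   0. ]
oak [ 746.8 -123.   105.9   34.3   11.5]
oak [806.1  91.4  32.1  11.2  89.8]
```

View pics/c20.png

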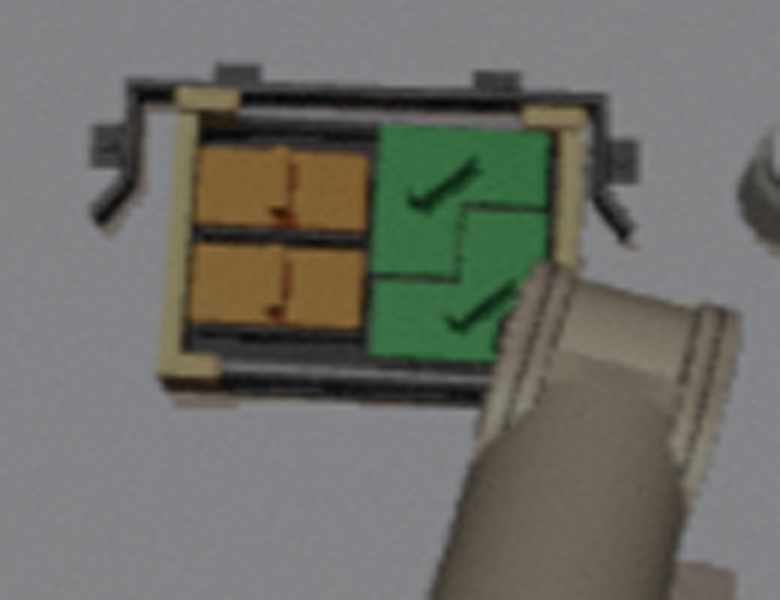

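Crop: the caddy is inside the dock, boxes flat. The far-left post (205,98) is at the back rail and the far-right post (555,117) is still a few mm short. Pushing the right post home.

Call:
arm_command:
  moves: [0, 1.5, 0, 0, 0, 1.5, 0, 0, 0, 1.2, 0, 0, 0, 0.8, 0, 0, 0, 0.3, 0, 0, 0, 0.3, 0, 0, 0, 0.3, 0, 0, 0, 0, 0, 0]

```text
time: 52.88
ee_pos: [0.5973, -0.1085, 0.0271]
eef_rot: [0.725, 0.689, -0.001, -0.002]
ft_force: [-8.5, 1.3, 5.4]
width: 0.0004
grip_force: 4.5
```

Call:
arm_command:
  moves: [0, 0.3, 0, 0, 0, 0.3, 0, 0, 0, 0, 0, 0]

```text
time: 53.13
ee_pos: [0.6025, -0.1105, 0.0271]
eef_rot: [0.725, 0.688, -0.002, -0.002]
ft_force: [-10.4, -2.8, 6.7]
width: 0.0006
grip_force: 5.9
```

Call:
arm_command:
  moves: [0, 0.2, 0, 0, 0, 0.2, 0, 0, 0, 0, 0, 0]

```text
time: 53.38
ee_pos: [0.606, -0.1115, 0.0271]
eef_rot: [0.725, 0.688, -0.003, -0.002]
ft_force: [-11.7, -4.8, 7.0]
width: 0.0004
grip_force: 6.7
```

Call:
arm_command:
  moves: [0, 0.2, 0, 0, 0, 0.2, 0, 0, 0, 0, 0, 0]

```text
time: 53.63
ee_pos: [0.6065, -0.1116, 0.0269]
eef_rot: [0.726, 0.688, -0.005, -0.005]
ft_force: [-30.4, -2.0, 23.3]
width: 0.0004
grip_force: 17.8
```

```bash
python3 - <<'E'
from chk import *
boxes()
E
```

```text
walls []
pair [ 7.157e+02 -5.250e+01  1.543e+02  1.002e+02 -5.000e-01]
oak [470.6 -68.9  41.8  39.9 -60.8]
oak [516.1 -86.6  64.9  47.8  -8. ]
oak [555.9 -94.8  70.7  48.8 -15.9]
oak [682.7  52.6  95.4  43.6  89.7]
oak [748.6  52.3  96.1  44.2  89.7]
oak [7.074e+02 1.003e+02 1.717e+02 2.800e+01 2.000e-01]
oak [806.1  98.5  32.1  11.2  89.8]
```

Right corner is home (30 N). Now the left post.

Call:
arm_command:
  moves: [0, -3, 0, 0, 0, -3.5, 0, 0, 3.5, 0, 0, 0, 3.5, 0, 0, 0, 3.5, 0, 0, 0, 3.5, 0, 0, 0, 3.5, 0, 0, 0, 4, 0, 0, 0, 0, 0, 0, 0, 0, 0, 0, 0]

```text
time: 54.52
ee_pos: [0.5586, 0.1116, 0.0274]
eef_rot: [0.723, 0.691, 0.0, -0.001]
ft_force: [-0.5, -0.8, -0.3]
width: 0.0006
grip_force: 0.0
```

Call:
arm_command:
  moves: [0, 1.5, 0, 0, 0, 1.5, 0, 0, 0, 1, 0, 0, 0, 0.5, 0, 0, 0, 0.3, 0, 0, 0, 0.2, 0, 0, 0, 0, 0, 0]

```text
time: 55.1
ee_pos: [0.6083, 0.1048, 0.0272]
eef_rot: [0.725, 0.689, -0.001, -0.0]
ft_force: [-4.2, -2.8, 0.9]
width: 0.0005
grip_force: 1.6
```

Call:
arm_command:
  moves: [0, 0.2, 0, 0, 0, 0.2, 0, 0, 0, 0, 0, 0]

```text
time: 55.35
ee_pos: [0.6112, 0.106, 0.0271]
eef_rot: [0.725, 0.689, -0.001, -0.002]
ft_force: [-8.2, 0.1, 4.2]
width: 0.0007
grip_force: 4.5
```

Call:
arm_command:
  moves: [0, 0.2, 0, 0, 0, 0.2, 0, 0, 0, 0, 0, 0]

```text
time: 55.6
ee_pos: [0.6149, 0.1071, 0.0272]
eef_rot: [0.724, 0.689, -0.001, -0.002]
ft_force: [-10.2, 4.1, 5.3]
width: 0.0001
grip_force: 5.4
```

Call:
arm_command:
  moves: [0, 0.2, 0, 0, 0, 0.1, 0, 0, 0, 0, 0, 0]

```text
time: 55.85
ee_pos: [0.615, 0.1071, 0.027]
eef_rot: [0.724, 0.69, -0.003, -0.004]
ft_force: [-25.4, 3.4, 18.6]
width: 0.0003
grip_force: 14.2
```

Both corners home: the post positions differ by 8.5 mm over 218 mm, which is 2.2° and matches the dock yaw. Retreating for the final check.

Call:
arm_command:
  moves: [0, -2.5, 0, 0, 0, -3.5, 0, 0, 0, -3.5, -1, 0, 0, -2, -3.5, 0, 1, 0, -3.5, 0, 3.5, 0, -3.5, 0, 3.5, 0, -2, 0, 3.5, 0, 0, 0, 3.5, 0, 0, 0, 3.5, 0, 0, 0, 3.5, 0, 0, 0, 0, 0, 0, 0]

```text
time: 56.85
ee_pos: [0.5136, 0.3336, 0.1565]
eef_rot: [0.722, 0.692, 0.001, -0.002]
ft_force: [-0.7, 0.4, 0.2]
width: 0.0008
grip_force: 0.0
```

```bash
python3 - <<'E'
from chk import *
print(pose()[0]); boxes()
i,im=snap('top'); 
for c in blobs(im,'red',60,3): print('red',np.round(rect(toplane(i,c,.035)),1))
print('dock',dock(i,im))
cv2.imwrite('pics/c21.png',cv2.resize(im[90:230,130:420,::-1],(800,386),interpolation=cv2.INTER_CUBIC))
E
```

```text
[513.63932052 333.63854836 156.51566004]
walls []
pair [715.8 -53.9 155.  103.   -1.1]
oak [686.1  52.5  97.   48.   87.1]
oak [752.9  49.3  97.   50.1  86.9]
oak [ 704.5 -109.1  169.8   31.9   -2.8]
oak [7.128e+02 1.021e+02 1.682e+02 3.150e+01 2.000e-01]
red [ 520.1 -459.2   98.3   48.6  -84.2]
dock (array([798.71216 ,  12.478755], dtype=float32), np.float32(6.9565125))
```

View pics/c21.png

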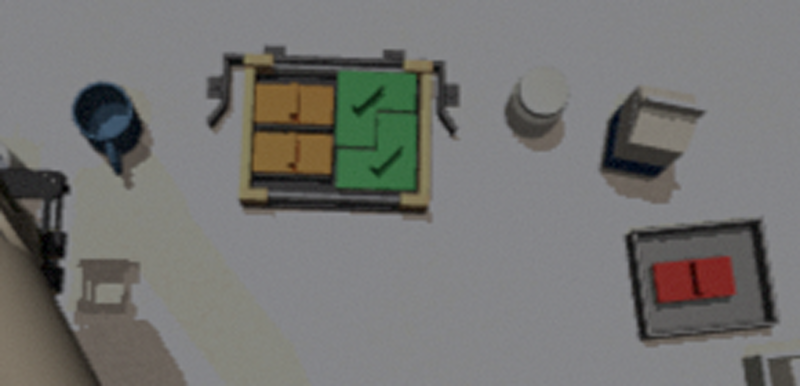

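Crop: the caddy is square against the back rail, all four boxes flat, the red box flat in the tub, and the bystanders in place. Handing in.

```bash
python3 -c "
from bench import r
print(r.close_job())"
```

```text
the job is handed in; nothing more can be done
None
```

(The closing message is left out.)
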